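# Sort clay filter plates, load the filter cassette and start the timer

### The job

Sort the clay filter plates standing in the grey drip tray: stand every sound, full rectangular plate on its long edge in a slot of the blue cassette, one to a slot, right down on the slot floor and not sticking out past the cassette's ends, and put every faulty plate (too short, chipped at a corner, or warped) into the white reject bin. When all plates are sorted, press the timer's button fully to start the filter. Leave the thermometer and the airstone alone.

Things in the scene. Friction and masses are not known exactly. Their poses are not given: they have to be found in the camera images.
- plate_a: sound brick-coloured clay filter plate: plain rectangle 100 mm long (its x), 8 mm thick (its y), 62 mm high (its z), about 0.1 kg; origin at the middle of its lower long edge face (underside centre when it stands on edge). Starts standing on its long edge in a compartment of the tray, a few mm off centre; may be absent
- plate_b: same as plate_a: sound brick-coloured clay filter plate: plain rectangle 100 mm long (its x), 8 mm thick (its y), 62 mm high (its z), about 0.1 kg; origin at the middle of its lower long edge face (underside centre when it stands on edge). Starts standing on its long edge in a compartment of the tray, a few mm off centre; may be absent
- plate_c: same as plate_a: sound brick-coloured clay filter plate: plain rectangle 100 mm long (its x), 8 mm thick (its y), 62 mm high (its z), about 0.1 kg; origin at the middle of its lower long edge face (underside centre when it stands on edge). Starts standing on its long edge in a compartment of the tray, a few mm off centre; may be absent
- plate_d: faulty clay plate, TOO SHORT: 60 mm long (x), 8 mm thick (y), 62 mm high (z); origin at underside centre; starts standing on edge in the tray; may be absent
- plate_e: faulty clay plate, CHIPPED: 100 x 8 x 62 mm like a sound one, but its upper +x corner is missing (32 mm of the length from the +x end, from 30 mm height upwards); origin at underside centre of the full 100 mm length; starts standing on edge in the tray; may be absent
- plate_f: faulty clay plate, WARPED: seen from above a shallow trough; the flat middle part (34 mm along x, 8 mm thick, 62 mm high) is centred 7 mm to the -y side of the origin, and both 37 mm end parts bend 24 degrees towards +y; about 98 mm long over all, 22 mm wide; origin on the underside; starts standing on edge in the tray; may be absent
- tray: grey plastic drip tray, fixed, 124 mm (x) by 278 mm (y); floor 6 mm above the laminate, six compartments side by side along y at 45 mm pitch (each 37 mm wide, running along x), dividers 8 mm thick, tops 24 mm above the laminate; plates may stand in any order; origin at underside centre
- rack: blue plastic slotted cassette, fixed, 120 mm (x) by 180 mm (y); four slots 16 mm wide running along x with open ends, at 45 mm pitch along y; slot floor 6 mm above the laminate; 4 mm thick ribs with rounded tops beside each slot, tops 28 mm above the laminate; origin at underside centre. The tray and the cassette may stand either way round, one left and one right
- bin: white plastic open reject bin, loose, 0.5 kg, outside 158 (x) by 132 (y) by 45 mm high, walls and floor 4 mm; origin at underside centre; stands between tray and cassette
- timer: white plastic timer switch box, fixed, 70 x 70 x 35 mm high, with a grey round push button on top; origin at underside centre
- button_top (a point): centre of the top of the grey push button (radius 17 mm) on the timer box; pressed straight down it travels 6 mm against a spring, about 5 N at the bottom, and springs back
- button (a joint): travel of the push button in m: 0 released, 0.006 fully pressed
- thermometer: glass thermometer, loose, 150 mm long, 12 mm thick, lying on the laminate beyond the work; leave alone
- airstone: grey ceramic airstone, loose, 80 x 26 x 24 mm, lying beyond the work; leave alone
- slot0 (a point): centre of the floor of cassette slot 0 (slots counted along the cassette's +y); axes as the cassette
- slot1 (a point): centre of the floor of cassette slot 1 (slots counted along the cassette's +y); axes as the cassette
- slot2 (a point): centre of the floor of cassette slot 2 (slots counted along the cassette's +y); axes as the cassette
- slot3 (a point): centre of the floor of cassette slot 3 (slots counted along the cassette's +y); axes as the cassette

How it is judged:
On the way, in this order (a step that is already met when the one before it is completed fails the run):
1. all sound plates stand in the cassette and all faulty ones lie in the bin (x of plate_a in the frame of rack between -0.018 and 0.018 m and y of plate_a in the frame of rack between -0.08 and 0.08 m and z of plate_a in the frame of rack between 0.001 and 0.011 m and angle between each of plate_a, plate_b, plate_c's own z axis and vertical below 0.4 rad and angle between the x axis of each of plate_a, plate_b, plate_c and the x axis of rack, either way round below 0.15 rad and x of plate_b in the frame of rack between -0.018 and 0.018 m and y of plate_b in the frame of rack between -0.08 and 0.08 m and z of plate_b in the frame of rack between 0.001 and 0.011 m and x of plate_c in the frame of rack between -0.018 and 0.018 m and y of plate_c in the frame of rack between -0.08 and 0.08 m and z of plate_c in the frame of rack between 0.001 and 0.011 m and x of plate_d in the frame of bin between -0.079 and 0.079 m and y of plate_d in the frame of bin between -0.066 and 0.066 m and z of plate_d in the frame of bin between 0 and 0.075 m and x of plate_e in the frame of bin between -0.079 and 0.079 m and y of plate_e in the frame of bin between -0.066 and 0.066 m and z of plate_e in the frame of bin between 0 and 0.075 m and x of plate_f in the frame of bin between -0.079 and 0.079 m and y of plate_f in the frame of bin between -0.066 and 0.066 m and z of plate_f in the frame of bin between 0 and 0.075 m), for 0.2 s.
2. then the timer button is pressed (value of joint button above 0.0045 m), for 0.03 s.
At the end, for the whole second after the job is handed in: Sound plates on edge in cassette slots (within 18 mm of centre lengthwise, 5 mm of the slot floor, lean under 0.4 rad, along slot within 0.15 rad), faulty plates' origins inside the bin below 75 mm, all at rest; button pressed over 4.5 mm after sorting, now released (all of step 1 and linear speed of each of plate_a, plate_b, plate_c, plate_d, plate_e, plate_f below 0.03 m/s and value of joint button below 0.002 m); the robot touches nothing.
It fails at once if the thermometer is displaced by more than 30 mm (distance of thermometer from where it was at the start of the episode above 0.03 m).
It fails at once if the airstone is displaced by more than 30 mm (distance of airstone from where it was at the start of the episode above 0.03 m).
Of plate_a, plate_b, plate_c only 2 to 3 are there at a start; the rules pass over those that are not, and their reading is None.
Of plate_d, plate_e, plate_f only 2 to 3 are there at a start; the rules pass over those that are not, and their reading is None.
At some moment in a run one of bin may be knocked a few centimetres aside while the robot is not near it.
It also fails if it takes over 210 s, if anything falls off the work surface, if the arm or the gripper's body presses on something with over 40 N, if the wrist force passes 120 N, or if a joint passes its speed limit or range.

### The arm

A 7-joint arm with a two-finger parallel gripper is mounted at the origin on the work surface. World frame = base frame: x ahead of the robot, y to its left, z up, the work surface at z = 0. Lengths are in m, angles in rad, forces in N, time in s.
With the tool pointing down it reaches from about 0.425 to 0.925 m from the base axis. Payload 6.8 kg.
Tool frame: the origin (TCP) lies on the centre line of the jaws, within the pads' length; the fingertips stand 17 mm ahead of it and the grasp point (between the pads) lies 2 mm behind it; z points along the fingers, x is the direction in which the jaws open and shut, and the axes are right-handed (so a half turn about z gives the same grasp; the last joint's range is limited). The gripper opens to 85 mm and grips with 20 to 120 N. Pads are 22 mm wide; open, the fingers measure 114 mm over their backs; the gripper's body (76 mm by 85 mm) begins 54 mm behind the grasp point. The pads swing forward as they close: fully open they stand 13 mm farther back than shut.
Start: joints at [-1.256, 0.477, 0.022, 1.555, -0.011, 1.109, -0.083], TCP at [0.277, 0.616, 0.248] pointing down, gripper open.
Joint ranges: [-2.96, 2.96], [-0.34, 2.1], [-1.41, 1.46], [0.24, 2.44], [-1.37, 4.51], [0.17, 1.92], [-2.96, 2.96]. Speed limits (rad/s): [2.39, 2.39, 3.14, 3.14, 3.14, 3.14, 3.14].

### API

Orientations are given as a unit quaternion [x, y, z, w].
In Python, from plant import robot gives the robot as it stands.
- The arm moves only by the tool servo_tool, never from a script. Its arguments are lists of equal length, an entry for each row: "slide": the shift along the tool's x, y, z in cm, a list of three; "delta_rot": the turn, a rotation vector about the tool's x, y, z in rad, a list of three. In form: {"slide": [[x, y, z], ...], "delta_rot": [[wx, wy, wz], ...]}. A call has 1 to 20 rows; each row is the pose to reach, as a shift and turn from the pose commanded when the call began, along the tool's axes at that moment; what a row does not reach only later rows make up. A row lasts 1/10 s, in which the tool goes at most 50 mm and 8.59 degrees, less where a joint would pass 70% of its speed; a pose out of reach is approached as far as the arm can. A call with a gripper value outside its range is refused whole. "grip" is the opening, from 0 (shut) to 1 (fully open), set as the call begins (left out, the last holds). The fingers move at their own pace and stop on an object; "force" is the grip in N (left out, the last holds). Time passes only in rows, so rows that repeat a pose let the fingers close. It gives the time, the measured TCP pose, the force and the opening at its end, in the units of the state.
- robot.state(): the state, without advancing time (a new reading comes with each control period).
- robot.read_camera(name): name is "side" or "top" or "wrist"; returns a dict with "color" (480x640x3 uint8, red, green, blue), "intrinsics" (3x3 intrinsics, pixels), "D" ([k1, k2, p1, p2, k3] as OpenCV has them; the pictures are not rectified), "R" (3x3) and "t" (3): a world point X has camera coordinates R X + t; the wrist camera has in their place "T_tool_cam" (4x4, takes a point from camera to tool coordinates, whose origin is the TCP and whose axes are the tool frame's). Camera axes: x right, y down, z forward; pixel columns grow to the right and rows downward; lengths in m; the calibration is good to about 2 mm. A picture is of the moment at which its call begins: read the wrist's pose just before it. There is no depth.
- robot.sign_off(): hands the job in, once; it reports no verdict.
The state is a dict: "clock": time; "joints": joint angles; "joint_velocities": joint speeds; "joint_efforts": joint torques, N m; "eef_pos": TCP position; "tool_rot": TCP orientation; "wrist_force": force on the tool from outside, world axes, zero at the start; "moment": the same for the moment, N m; "opening": opening from 0.0 (shut) to 1.0 (fully open).
Only numpy, scipy, OpenCV 4.12 (cv2) and the standard library are available. Lean on these libraries where they do the work, as an engineer would, in place of code of your own. Each camera call takes 0.05 s, during which the arm holds its last target.

## Working session

There is one attempt and no reset: what is moved stays moved. The work goes in short steps, Python scripts to look and compute and a tool call to move; the robot and the scene stay as the last step left them, time stands still between calls to the robot, and variables do not carry over. Pictures are saved under pics/ and viewed, and the job is handed in when it is done.

Besides the shell and the picture viewer there is one more tool, called after "Emit:" as a command line: name --argument value ..., lists and objects as JSON in quotes. servo_tool: Moves the arm, as the interface text tells. Its arguments: {"type":"object","properties":{"slide":{"type":"array","items":{"type":"array","items":{"type":"number"}}},"delta_rot":{"type":"array","items":{"type":"array","items":{"type":"number"}}},"grip":{"type":"number"},"force":{"type":"number"}},"required":["slide","delta_rot"]}

```bash
ls; mkdir -p pics; python3 - <<'E'
from plant import robot
import cv2,numpy as np,pickle
s=robot.state();print(s)
d={}
for n in["top","side","wrist"]:
    c=robot.read_camera(n);d[n]=c;cv2.imwrite(f"pics/{n}0.png",c["color"][:,:,::-1]);print(n,{k:np.round(v,4).tolist() for k,v in c.items() if k!="color"})
pickle.dump(d,open("c0.pkl","wb"))
E
```

```text
pics
{'clock': 0.0, 'joints': array([-1.25611755,  0.47777618,  0.02232135,  1.55644925, -0.01151829,
        1.1092859 , -0.08309268]), 'joint_velocities': array([ 1.03236464e-05,  1.32833443e-03,  1.04501923e-03, -1.17357680e-03,
        6.80390110e-04, -6.21820491e-04,  1.55221359e-04]), 'joint_efforts': array([-5.98123770e-04, -5.96440315e+01,  1.60748418e+00, -2.81208247e+01,
        1.24620635e-02,  9.02533997e-03, -7.05655950e-06]), 'eef_pos': array([0.27671774, 0.61506214, 0.24734229]), 'tool_rot': array([ 8.39720539e-01,  5.43018062e-01, -7.21464270e-04,  5.30586631e-04]), 'wrist_force': array([ 0.20938846, -0.33844714, -0.69009681]), 'moment': array([ 0.0035007 , -0.00445535, -0.06538494]), 'opening': 1.0008076819731644}
top {'intrinsics': [[523.7823, 0.0, 324.37], [0.0, 523.7823, 240.1211], [0.0, 0.0, 1.0]], 'D': [-0.0355, 0.0, 0.0, 0.0, 0.0], 'R': [[0.0106, -0.9999, 0.0021], [-0.9848, -0.0109, -0.1736], [0.1736, -0.0002, -0.9848]], 't': [-0.0214, 0.6065, 1.1408]}
side {'intrinsics': [[527.0176, 0.0, 309.3387], [0.0, 527.0176, 246.575], [0.0, 0.0, 1.0]], 'D': [-0.1411, 0.0, 0.0, 0.0, 0.0], 'R': [[0.9967, -0.0789, 0.0168], [-0.0258, -0.5093, -0.8602], [0.0764, 0.857, -0.5097]], 't': [-0.6031, 0.0852, 1.0275]}
wrist {'intrinsics': [[400.7742, 0.0, 329.1984], [0.0, 400.7742, 254.4853], [0.0, 0.0, 1.0]], 'D': [-0.0657, 0.0, 0.0, 0.0, 0.0], 'T_tool_cam': [[1.0, -0.0004, 0.0007, 0.0001], [0.0001, 0.9444, 0.3289, -0.0848], [-0.0008, -0.3289, 0.9444, -0.1266], [0.0, 0.0, 0.0, 1.0]]}
```

View pics/top0.png

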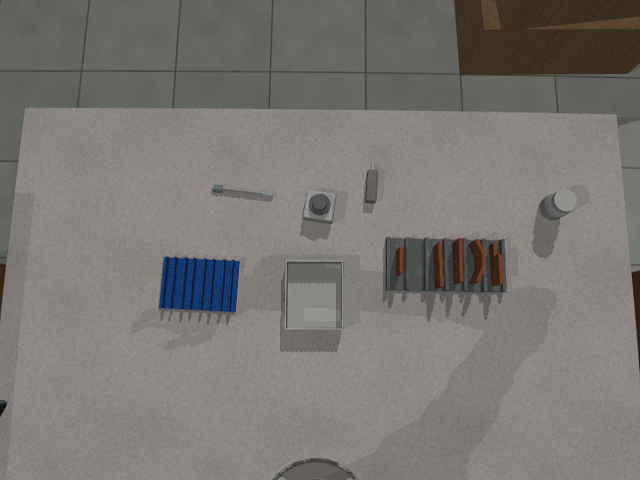

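View pics/side0.png

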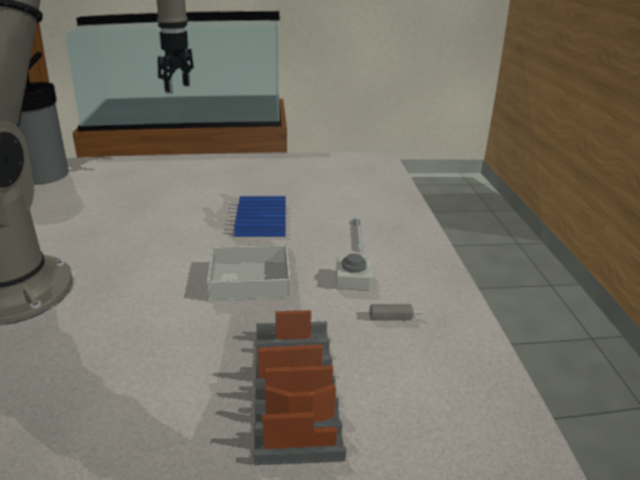

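View pics/wrist0.png

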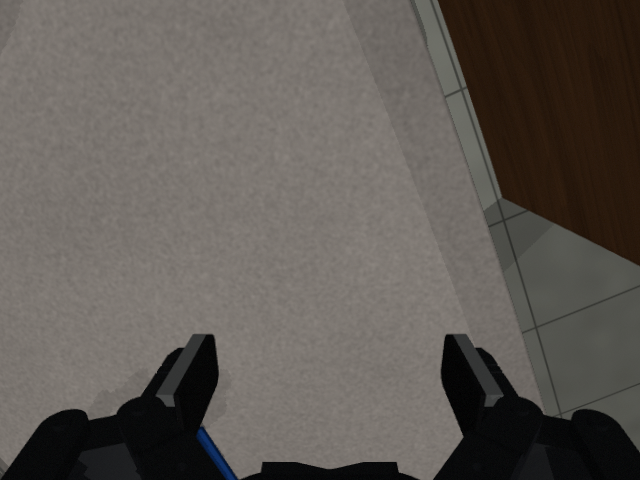

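Top view: cassette at left (200,285), bin at (314,295), timer at (320,205), tray at (446,265). Left to right the tray holds short, empty, sound, sound, warped, chipped, so there are 2 sound and 3 faulty plates. Next I'll measure positions.

```bash
cat > h.py <<'E'
import cv2,numpy as np,pickle
from scipy.spatial.transform import Rotation as Ro
def ext(c,st=None):
    if "R" in c: return np.array(c["R"]),np.array(c["t"])
    T=np.array(c["T_tool_cam"]);W=np.eye(4);W[:3,:3]=Ro.from_quat(st["tool_rot"]).as_matrix();W[:3,3]=st["eef_pos"]
    M=np.linalg.inv(W@T);return M[:3,:3],M[:3,3]
def plane(c,uv,z,st=None):
    R,t=ext(c,st);uv=np.asarray(uv,float).reshape(-1,1,2)
    n=cv2.undistortPoints(uv,np.array(c["intrinsics"]),np.array(c["D"])).reshape(-1,2)
    d=np.c_[n,np.ones(len(n))]@R;o=-R.T@t
    return o+d*((z-o[2])/d[:,2])[:,None]
def proj(c,X,st=None):
    R,t=ext(c,st)
    return cv2.projectPoints(np.asarray(X,float).reshape(-1,1,3),cv2.Rodrigues(R)[0],t,np.array(c["intrinsics"]),np.array(c["D"]))[0].reshape(-1,2)
def mask(c,kind):
    h=cv2.cvtColor(c["color"],cv2.COLOR_RGB2HSV).astype(int);H,S,V=h[...,0],h[...,1],h[...,2]
    if kind=="blue": m=(H>100)&(H<130)&(S>120)
    if kind=="brick": m=((H<12)|(H>172))&(S>130)&(V>40)
    return m.astype(np.uint8)
def rects(c,m,z,st=None,amin=40):
    out=[]
    for k in cv2.findContours(m,cv2.RETR_EXTERNAL,cv2.CHAIN_APPROX_NONE)[0]:
        if cv2.contourArea(k)<amin: continue
        P=plane(c,k.reshape(-1,2),z,st)[:,:2]*1000
        (cx,cy),(w,hh),a=cv2.minAreaRect(P.astype(np.float32))
        if w<hh:w,hh,a=hh,w,a+90
        a=(a+90)%180-90
        out.append((round(cx,1),round(cy,1),round(w,1),round(hh,1),round(a,1)))
    return out
E
python3 - <<'E'
from h import *
d=pickle.load(open("c0.pkl","rb"));c=d["top"]
print("rack",rects(c,mask(c,"blue"),.028))
print("plates",rects(c,mask(c,"brick"),.068))
im=c["color"][:,:,::-1]
cv2.imwrite("pics/top0z1.png",cv2.resize(im[220:320,370:520],None,fx=5,fy=5,interpolation=cv2.INTER_CUBIC))
cv2.imwrite("pics/top0z2.png",cv2.resize(im[170:340,150:360],None,fx=3.8,fy=3.5,interpolation=cv2.INTER_CUBIC))
E
```

```text
rack [(506.7, 272.3, 175.6, 119.1, 87.6)]
plates [(559.7, -182.3, 61.3, 13.5, -0.8), (554.1, -400.3, 95.1, 26.0, -0.4), (550.7, -269.4, 99.0, 19.9, 1.7), (560.5, -357.3, 100.0, 33.4, -0.6), (561.3, -314.3, 102.0, 22.1, -0.2)]
```

View pics/top0z1.png

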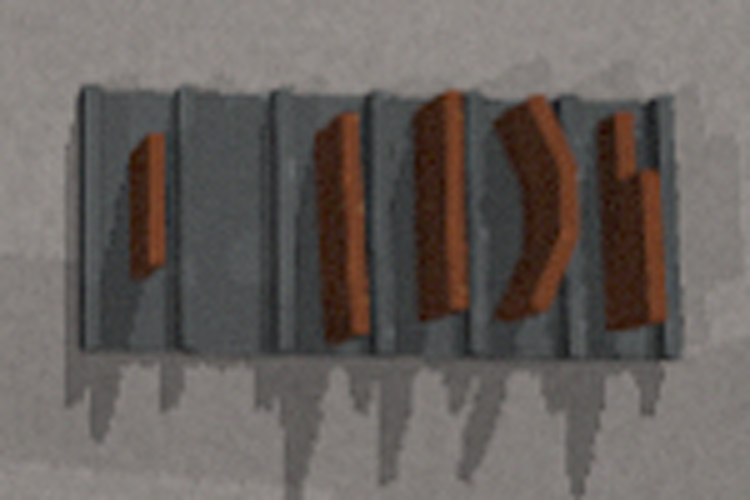

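View pics/top0z2.png

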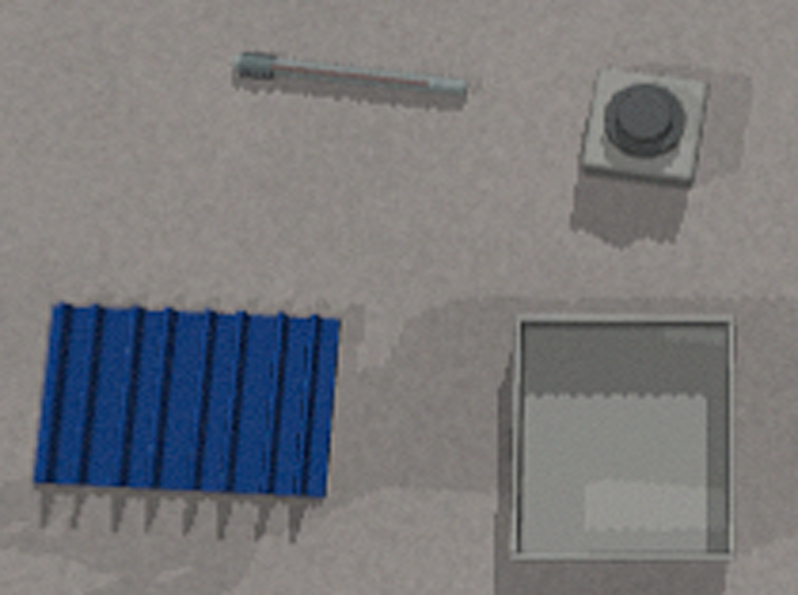

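```bash
cat >> h.py <<'E'
def mv(st,xyz,yaw=90):
    "slide cm & rotvec for tool down with tool-x at world yaw deg"
    Rc=Ro.from_quat(st["tool_rot"]).as_matrix();y=np.radians(yaw)
    x=np.array([np.cos(y),np.sin(y),0]);Rt=np.c_[x,np.cross([0,0,-1],x),[0,0,-1]]
    print("slide",np.round(Rc.T@(np.array(xyz)-st["eef_pos"])*100,2),"rot",np.round(Ro.from_matrix(Rc.T@Rt).as_rotvec(),3),"| pos",np.round(st["eef_pos"],4),"t",round(st["clock"],2),"F",np.round(st["wrist_force"],1),"op",round(st["opening"],3))
E
python3 - <<'E'
from h import *
d=pickle.load(open("c0.pkl","rb"));c=d["top"]
h=cv2.cvtColor(c["color"],cv2.COLOR_RGB2HSV)
m=mask(c,"brick")*(h[...,2]>105).astype(np.uint8)
print("tops",rects(c,m,.068,amin=15))
h2=c["color"].astype(int)
# bin rim, button by picked pixels
pz=lambda u,v:(150+u/3.8,170+v/3.5)
print("bin",plane(c,[pz(518,320),pz(732,320),pz(732,556),pz(516,556)],.045)[:,:2])
print("btn",plane(c,[pz(641,113)],.045)); 
from plant import robot
mv(robot.state(),[.45,.27,.22],90)
E
```

```text
tops [(544.0, -409.8, 60.9, 6.0, 0.7), (562.0, -186.8, 56.6, 4.5, -0.8), (553.0, -275.1, 94.7, 5.5, 0.3), (563.7, -365.7, 93.1, 15.8, -2.2), (564.7, -321.7, 95.1, 4.5, -1.9)]
bin [[ 0.55784969  0.07137069]
 [ 0.55925985 -0.05695904]
 [ 0.40755645 -0.05769529]
 [ 0.40617507  0.06909766]]
btn [[ 6.97279003e-01 -6.48297570e-04  4.50000000e-02]]
slide [-24.37  29.96   2.79] rot [-0.     0.001 -0.423] | pos [0.2768 0.6152 0.2475] t 0.15 F [-0.1  0.9 -0.4] op 0.995
```

Emit:
servo_tool --slide '[[-24.4,30,2.8],[-24.4,30,2.8],[-24.4,30,2.8],[-24.4,30,2.8],[-24.4,30,2.8],[-24.4,30,2.8],[-24.4,30,2.8],[-24.4,30,2.8],[-24.4,30,2.8],[-24.4,30,2.8],[-24.4,30,2.8],[-24.4,30,2.8]]' --delta_rot '[[0,0,-0.423],[0,0,-0.423],[0,0,-0.423],[0,0,-0.423],[0,0,-0.423],[0,0,-0.423],[0,0,-0.423],[0,0,-0.423],[0,0,-0.423],[0,0,-0.423],[0,0,-0.423],[0,0,-0.423]]'

```text
clock: 1.35
eef_pos: [0.4497, 0.2716, 0.2203]
tool_rot: [0.706, 0.708, 0.0, -0.0]
wrist_force: [-0.3, 0.2, -0.2]
opening: 0.999
```

```bash
python3 - <<'E'
from h import *
from plant import robot
s=robot.state();c=robot.read_camera("wrist");pickle.dump((s,c),open("w1.pkl","wb"))
cv2.imwrite("pics/w1.png",c["color"][:,:,::-1])
print(s["eef_pos"],Ro.from_quat(s["tool_rot"]).as_matrix()[:,0])
print(rects(c,mask(c,"blue"),.028,s))
mv(robot.state(),[.5,-.3,.22],90)
E
```

```text
[0.44965373 0.27157149 0.2202862 ] [-2.97602768e-03  9.99995444e-01  5.05288527e-04]
[(504.0, 278.7, 168.2, 125.1, 87.7)]
slide [-5.715e+01  4.870e+00  1.000e-02] rot [-0.    -0.     0.003] | pos [0.4497 0.2714 0.2203] t 1.4 F [ 0.8 -0.1 -0.5] op 1.0
```

View pics/w1.png

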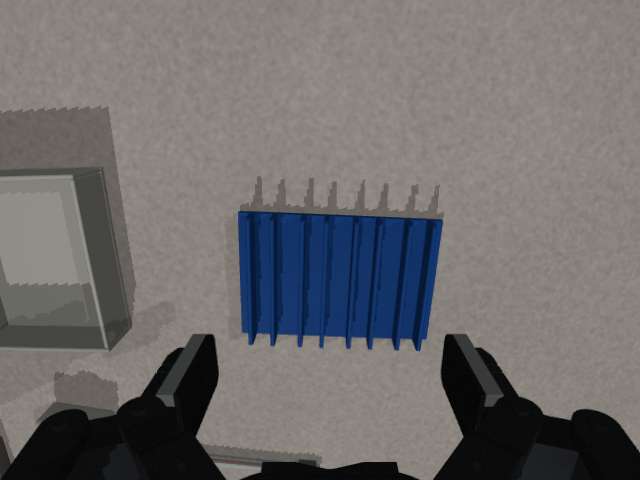

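```bash
python3 - <<'E'
import cv2
im=cv2.imread("pics/w1.png")[200:360,230:450]
cv2.imwrite("pics/w1z.png",cv2.resize(im,None,fx=3.6,fy=3.6,interpolation=cv2.INTER_CUBIC))
E
```

```text
(no output)
```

View pics/w1z.png

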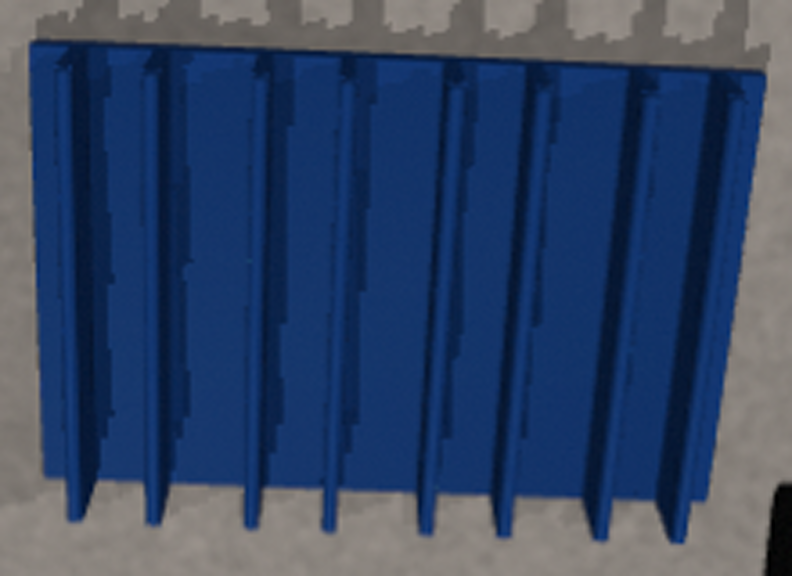

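Emit:
servo_tool --slide '[[-57.1,4.9,0],[-57.1,4.9,0],[-57.1,4.9,0],[-57.1,4.9,0],[-57.1,4.9,0],[-57.1,4.9,0],[-57.1,4.9,0],[-57.1,4.9,0],[-57.1,4.9,0],[-57.1,4.9,0],[-57.1,4.9,0],[-57.1,4.9,0],[-57.1,4.9,0],[-57.1,4.9,0],[-57.1,4.9,0]]' --delta_rot '[[0,0,0],[0,0,0],[0,0,0],[0,0,0],[0,0,0],[0,0,0],[0,0,0],[0,0,0],[0,0,0],[0,0,0],[0,0,0],[0,0,0],[0,0,0],[0,0,0],[0,0,0]]'

```text
clock: 2.9
eef_pos: [0.5001, -0.2989, 0.22]
tool_rot: [0.706, 0.708, 0.0, -0.001]
wrist_force: [0.5, 0.4, 0.9]
opening: 1.004
```

The zoomed view shows eight ribs in four close pairs. The slots lie inside the pairs, with rib tops at zoom-px (65..738, row 60) and (76..678, row 525).

```bash
python3 - <<'E'
from h import *
from plant import robot
s,c=pickle.load(open("w1.pkl","rb"))
z=lambda u,v:(230+u/3.6,200+v/3.6)
far=plane(c,[z(65,55),z(152,57),z(262,62),z(348,65),z(457,70),z(545,73),z(650,78),z(738,84)],.028,s)[:,:2]*1000
near=plane(c,[z(76,520),z(154,523),z(252,527),z(330,530),z(427,534),z(505,535),z(600,538),z(678,541)],.028,s)[:,:2]*1000
print(far.round(1).tolist());print(near.round(1).tolist())
for i in range(4):
    a=(far[2*i]+far[2*i+1])/2;b=(near[2*i]+near[2*i+1])/2
    print(i,((a+b)/2).round(1),np.degrees(np.arctan2(*(b-a)[::-1])).round(2),np.linalg.norm(b-a).round(1))
s=robot.state();c=robot.read_camera("wrist");pickle.dump((s,c),open("w2.pkl","wb"))
cv2.imwrite("pics/w2.png",c["color"][:,:,::-1]);print(s["eef_pos"])
E
```

```text
[[442.2, 205.6], [442.6, 225.4], [443.8, 250.3], [444.4, 269.9], [445.5, 294.6], [446.2, 314.7], [447.2, 338.8], [448.5, 359.2]]
[[563.7, 200.5], [564.5, 220.4], [565.5, 245.4], [566.3, 265.3], [567.5, 290.2], [567.8, 310.2], [568.7, 334.6], [569.7, 354.9]]
0 [503.3 213. ] -2.39 121.8
1 [505.  257.7] -2.22 121.9
2 [506.7 302.4] -2.12 121.9
3 [508.6 346.9] -2.0 121.4
[ 0.50013081 -0.29886463  0.22001773]
```

View pics/w2.png

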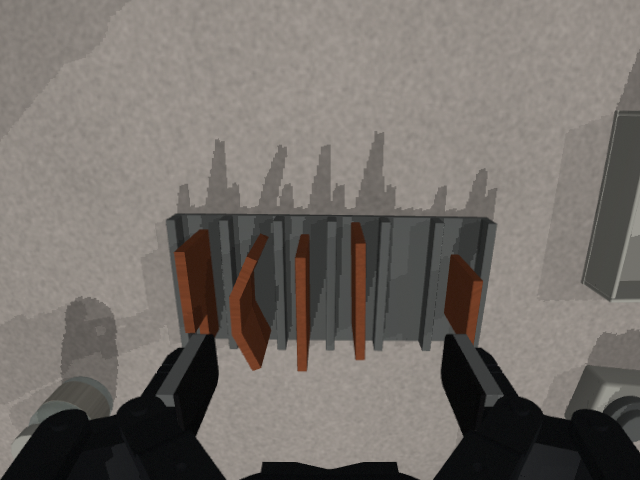

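```bash
python3 - <<'E'
import cv2
im=cv2.imread("pics/w2.png")[205:385,160:500]
cv2.imwrite("pics/w2z.png",cv2.resize(im,None,fx=2.35,fy=2.35,interpolation=cv2.INTER_CUBIC))
E
```

```text
(no output)
```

View pics/w2z.png

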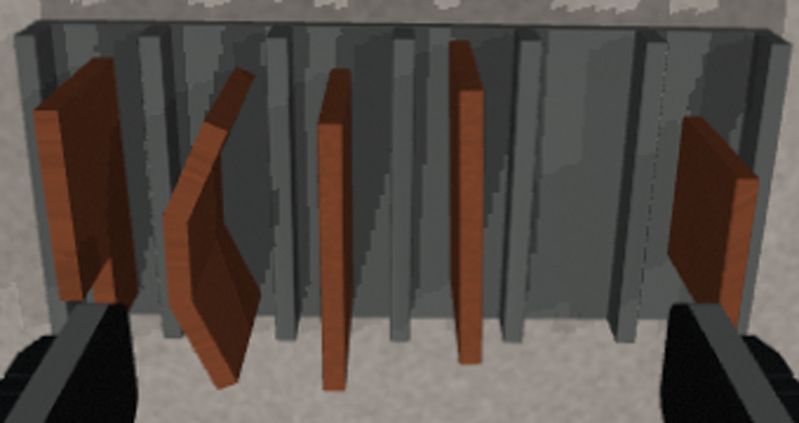

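```bash
python3 - <<'E'
from h import *
from plant import robot
s,c=pickle.load(open("w2.pkl","rb"))
z=lambda p:(160+p[0]/2.35,205+p[1]/2.35)
P=dict(chip=[(36,110),(60,110),(60,300),(83,298)],warpmid=[(165,213),(190,222),(168,305),(190,303)],warpend=[(204,122),(226,130),(218,388),(237,382)],s1=[(318,124),(343,124),(322,390),(346,390)],s2=[(459,90),(483,90),(459,364),(482,363)],short=[(736,180),(758,180),(720,310),(740,326)])
for k,v in P.items():
    X=plane(c,[z(p) for p in v],.068,s)[:,:2]*1000
    a=X[:2].mean(0);b=X[2:].mean(0);d=b-a
    print(k,X.round(1).tolist(),"mid",((a+b)/2).round(1),"len",np.linalg.norm(d).round(1),"yaw",np.degrees(np.arctan2(d[1],d[0])).round(2))
mv(robot.state(),[.55,-.41,.22],90)
E
```

```text
chip [[510.6, -412.5], [510.5, -404.8], [578.8, -413.0], [577.9, -404.9]] mid [ 544.4 -408.8] len 67.8 yaw -0.28
warpmid [[546.0, -374.2], [549.2, -366.2], [580.3, -376.0], [579.5, -368.5]] mid [ 563.7 -371.2] len 32.4 yaw -3.61
warpend [[514.4, -359.3], [517.1, -352.5], [613.6, -361.2], [611.0, -354.3]] mid [ 564.  -356.8] len 96.6 yaw -1.09
s1 [[515.0, -323.4], [515.0, -315.6], [614.1, -324.6], [614.1, -316.2]] mid [ 564.6 -320. ] len 99.1 yaw -0.54
s2 [[503.7, -279.4], [503.7, -271.9], [603.3, -276.8], [602.9, -268.9]] mid [ 553.4 -274.2] len 99.5 yaw 1.6
short [[534.0, -188.7], [534.0, -181.4], [582.2, -188.0], [588.6, -180.2]] mid [ 559.7 -184.6] len 51.4 yaw 1.0
slide [-11.13   4.95   0.  ] rot [-0.    -0.001  0.003] | pos [ 0.5001 -0.2989  0.2201] t 2.95 F [-0.3  0.2 -0.7] op 0.999
```

Emit:
servo_tool --slide '[[-11.2,4.8,0],[-11.2,4.8,0],[-11.2,4.8,0],[-11.2,4.8,8],[-11.2,4.8,11],[-11.2,4.8,11],[-11.2,4.8,11],[-11.2,4.8,11]]' --delta_rot '[[0,0,0.003],[0,0,0.003],[0,0,0.003],[0,0,0.003],[0,0,0.003],[0,0,0.003],[0,0,0.003],[0,0,0.003]]' --grip 0.35 --force 30

```text
clock: 3.75
eef_pos: [0.549, -0.4134, 0.1127]
tool_rot: [0.708, 0.706, 0.0, 0.002]
wrist_force: [0.1, -0.4, 0.0]
opening: 0.347
```

```bash
cat > look.py <<'E'
import sys
from h import *
from plant import robot
n=sys.argv[1]
for cam in sys.argv[2:]:
    s=robot.state();c=robot.read_camera(cam);pickle.dump((s,c),open(f"{n}_{cam}.pkl","wb"))
    cv2.imwrite(f"pics/{n}_{cam}.png",c["color"][:,:,::-1])
print(s["eef_pos"],s["opening"])
E
python3 look.py p1 wrist
python3 - <<'E'
from h import *
from plant import robot
mv(robot.state(),[.548,-.411,.052],90)
E
```

```text
[ 0.54898779 -0.41335311  0.11272104] 0.3468726401387877
slide [ 0.29 -0.15  6.13] rot [ 0.004  0.002 -0.002] | pos [ 0.5492 -0.4138  0.1134] t 3.8 F [-0.2 -1.   0.4] op 0.35
```

View pics/p1_wrist.png

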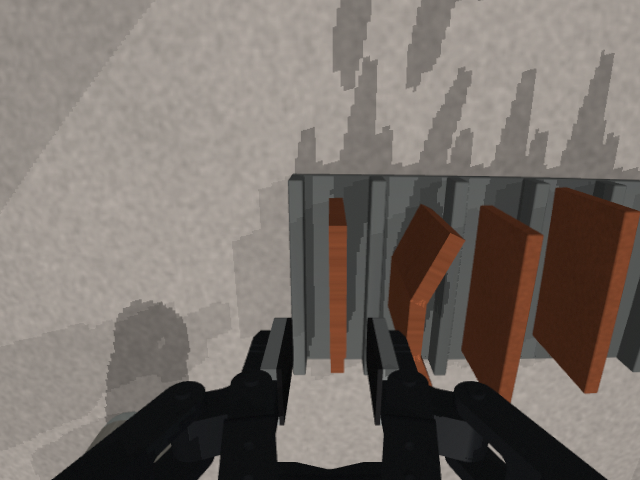

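The chipped plate sits between the open fingers (plate at u≈338, fingertips at 290 and 368). I'll narrow the opening and descend.

Emit:
servo_tool --slide '[[0.3,-0.1,0],[0.3,-0.1,1.5],[0.3,-0.1,3],[0.3,-0.1,4.5],[0.3,-0.1,5.7],[0.3,-0.1,5.7],[0.3,-0.1,5.7]]' --delta_rot '[[0.004,0.002,0],[0.004,0.002,0],[0.004,0.002,0],[0.004,0.002,0],[0.004,0.002,0],[0.004,0.002,0],[0.004,0.002,0]]' --grip 0.25

```text
clock: 4.5
eef_pos: [0.5463, -0.4101, 0.0526]
tool_rot: [0.708, 0.706, -0.001, -0.003]
wrist_force: [-0.2, -0.1, 0.1]
opening: 0.246
```

Emit:
servo_tool --slide '[[0,0,0],[0,0,0],[0,0,0],[0,0,0],[0,0,0]]' --delta_rot '[[0,0,0],[0,0,0],[0,0,0],[0,0,0],[0,0,0]]' --grip 0 --force 30

```text
clock: 5.0
eef_pos: [0.5468, -0.4102, 0.0538]
tool_rot: [0.708, 0.706, -0.001, -0.002]
wrist_force: [-0.3, 1.0, 1.7]
opening: 0.087
```

Emit:
servo_tool --slide '[[0,0,-2],[0,0,-5],[0,0,-9],[0,0,-12],[0,0,-12],[0,0,-12]]' --delta_rot '[[0,0,0],[0,0,0],[0,0,0],[0,0,0],[0,0,0],[0,0,0]]'

```text
clock: 5.6
eef_pos: [0.5472, -0.4102, 0.1737]
tool_rot: [0.708, 0.706, -0.0, -0.002]
wrist_force: [-0.0, -0.5, -1.7]
opening: 0.086
```

```bash
python3 look.py p2 top wrist
python3 - <<'E'
from h import *
from plant import robot
mv(robot.state(),[.47,-.02,.18],90)
E
```

```text
[ 0.5466145  -0.40962015  0.17244125] 0.08610266151893724
slide [38.92 -7.74 -0.64] rot [-0.006 -0.004 -0.003] | pos [ 0.5463 -0.4094  0.1717] t 5.7 F [ 0.7  0.5 -0.4] op 0.086
```

View pics/p2_wrist.png

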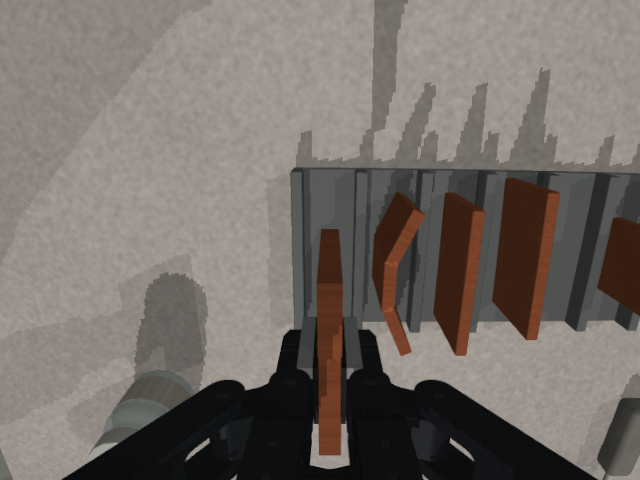

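View pics/p2_top.png

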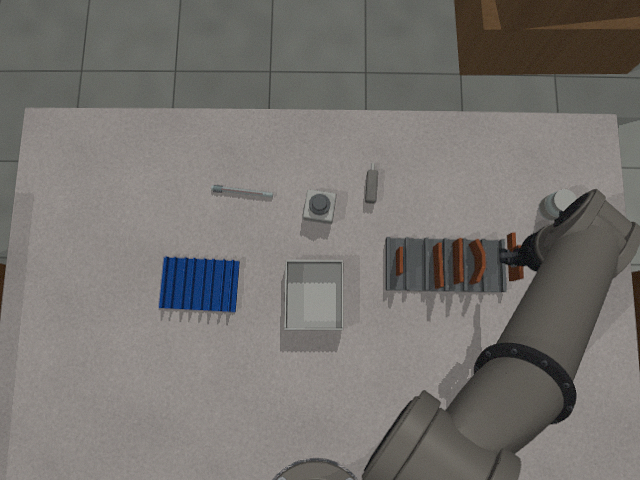

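The chipped plate is held (u≈330) and the bin hasn't moved in the top view. Carrying it to the bin.

Emit:
servo_tool --slide '[[38.9,-7.7,-0.6],[38.9,-7.7,-0.6],[38.9,-7.7,-0.6],[38.9,-7.7,-0.6],[38.9,-7.7,-0.6],[38.9,-7.7,-0.6],[38.9,-7.7,-0.6],[38.9,-7.7,-0.6],[38.9,-7.7,-0.6],[38.9,-7.7,-0.6],[38.9,-7.7,-0.6]]' --delta_rot '[[-0.006,-0.004,-0.003],[-0.006,-0.004,-0.003],[-0.006,-0.004,-0.003],[-0.006,-0.004,-0.003],[-0.006,-0.004,-0.003],[-0.006,-0.004,-0.003],[-0.006,-0.004,-0.003],[-0.006,-0.004,-0.003],[-0.006,-0.004,-0.003],[-0.006,-0.004,-0.003],[-0.006,-0.004,-0.003]]'

```text
clock: 6.8
eef_pos: [0.4708, -0.0222, 0.1797]
tool_rot: [0.707, 0.707, -0.001, 0.001]
wrist_force: [-0.2, -1.3, -0.4]
opening: 0.084
```

```bash
python3 look.py p3 wrist
python3 - <<'E'
from h import *
from plant import robot
mv(robot.state(),[.47,-.015,.065],90)
E
```

```text
[ 0.47081148 -0.02216924  0.17974615] 0.08379648314291688
slide [ 0.78 -0.11 11.49] rot [ 0.001  0.003 -0.002] | pos [ 0.471  -0.0225  0.1799] t 6.85 F [-0.5 -0.1 -0.3] op 0.088
```

View pics/p3_wrist.png

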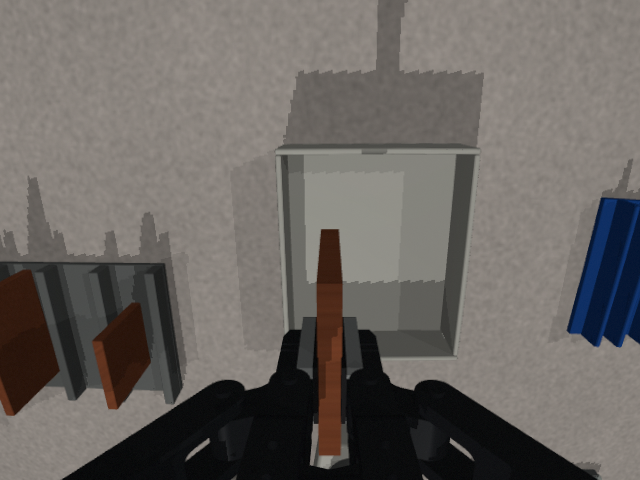

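Emit:
servo_tool --slide '[[0.8,-0.1,4],[0.8,-0.1,8],[0.8,-0.1,10.5],[0.8,-0.1,11.5],[0.8,-0.1,11.5]]' --delta_rot '[[0,0,0],[0,0,0],[0,0,0],[0,0,0],[0,0,0]]'

```text
clock: 7.35
eef_pos: [0.4697, -0.0146, 0.0643]
tool_rot: [0.708, 0.706, -0.001, 0.001]
wrist_force: [0.0, -0.3, -0.2]
opening: 0.087
```

Emit:
servo_tool --slide '[[0,0,0],[0,0,0],[0,0,0],[0,0,-1],[0,0,-4],[0,0,-8],[0,0,-12],[0,0,-14],[0,0,-14]]' --delta_rot '[[0,0,0],[0,0,0],[0,0,0],[0,0,0],[0,0,0],[0,0,0],[0,0,0],[0,0,0],[0,0,0]]' --grip 0.3

```text
clock: 8.25
eef_pos: [0.4722, -0.0129, 0.2094]
tool_rot: [0.707, 0.707, 0.003, 0.003]
wrist_force: [0.8, -0.1, -0.1]
opening: 0.304
```

```bash
python3 look.py p4 wrist
python3 - <<'E'
from h import *
from plant import robot
mv(robot.state(),[.563,-.3715,.13],86.5)
E
```

```text
[ 0.47218675 -0.01286455  0.20937551] 0.30357740707310577
slide [-35.86   9.13   7.83] rot [0.006 0.001 0.061] | pos [ 0.4711 -0.0128  0.2074] t 8.3 F [-0.8  0.9 -0.7] op 0.299
```

View pics/p4_wrist.png

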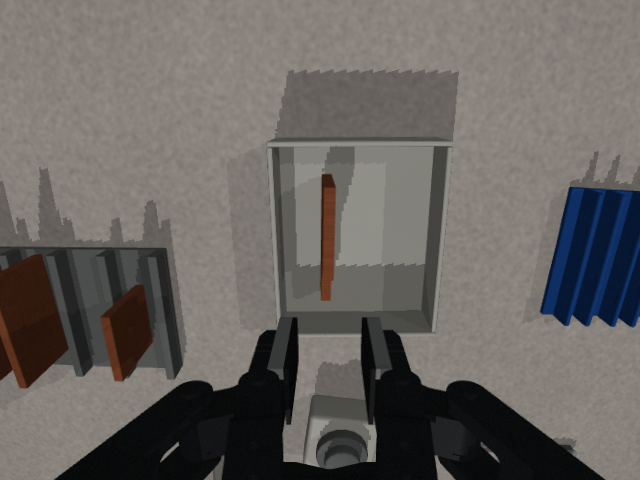

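The chipped plate stands upright inside the bin (u≈328, v 175–300), which counts. Next the warped plate.

Emit:
servo_tool --slide '[[-35.9,9.1,0],[-35.9,9.1,0],[-35.9,9.1,0],[-35.9,9.1,0],[-35.9,9.1,0],[-35.9,9.1,0],[-35.9,9.1,0],[-35.9,9.1,4],[-35.9,9.1,8],[-35.9,9.1,8],[-35.9,9.1,8],[-35.9,9.1,8]]' --delta_rot '[[0,0,0.044],[0,0,0.044],[0,0,0.044],[0,0,0.044],[0,0,0.044],[0,0,0.044],[0,0,0.044],[0,0,0.044],[0,0,0.044],[0,0,0.044],[0,0,0.044],[0,0,0.044]]' --grip 0.27

```text
clock: 9.5
eef_pos: [0.5624, -0.3721, 0.1281]
tool_rot: [0.722, 0.692, 0.0, 0.002]
wrist_force: [-0.4, -0.5, 0.8]
opening: 0.272
```

```bash
python3 look.py p5 wrist
python3 - <<'E'
from h import *
from plant import robot
mv(robot.state(),[.563,-.3712,.054],87.5)
E
```

```text
[ 0.56236182 -0.37207723  0.12814121] 0.2724188816841085
slide [ 0.12 -0.    7.46] rot [0.005 0.003 0.001] | pos [ 0.5626 -0.3722  0.1286] t 9.55 F [-0.7  0.7  0.7] op 0.271
```

View pics/p5_wrist.png

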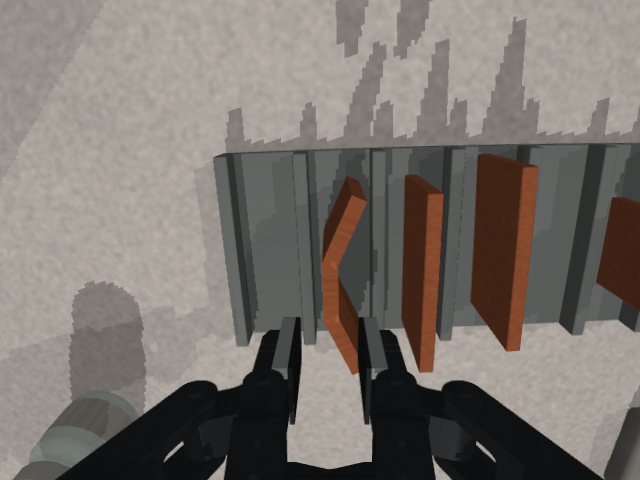

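Emit:
servo_tool --slide '[[0.1,0,2],[0.1,0,4],[0.1,0,6],[0.1,0,7.4],[0.1,0,7.4],[0.1,0,7.4]]' --delta_rot '[[0.005,0.003,0],[0.005,0.003,0],[0.005,0.003,0],[0.005,0.003,0],[0.005,0.003,0],[0.005,0.003,0]]'

```text
clock: 10.15
eef_pos: [0.5618, -0.3714, 0.0527]
tool_rot: [0.722, 0.691, -0.001, -0.001]
wrist_force: [0.3, -0.6, 0.1]
opening: 0.271
```

Emit:
servo_tool --slide '[[0,0,0],[0,0,0],[0,0,0],[0,0,0],[0,0,0]]' --delta_rot '[[0,0,0],[0,0,0],[0,0,0],[0,0,0],[0,0,0]]' --grip 0

```text
clock: 10.65
eef_pos: [0.5623, -0.3719, 0.0535]
tool_rot: [0.722, 0.691, -0.0, -0.0]
wrist_force: [-0.9, -0.5, 5.9]
opening: 0.089
```

Emit:
servo_tool --slide '[[0,0,-2],[0,0,-5],[0,0,-9],[0,0,-12],[0,0,-12],[0,0,-12]]' --delta_rot '[[0,0,0],[0,0,0],[0,0,0],[0,0,0],[0,0,0],[0,0,0]]'

```text
clock: 11.25
eef_pos: [0.5619, -0.3713, 0.1726]
tool_rot: [0.722, 0.691, -0.0, -0.001]
wrist_force: [0.5, 1.4, -2.6]
opening: 0.088
```

```bash
python3 look.py p6 top wrist
python3 - <<'E'
from h import *
from plant import robot
mv(robot.state(),[.4827,.036,.18],87.5)
E
```

```text
[ 0.56134156 -0.37075772  0.1713234 ] 0.08923839774123908
slide [40.28 -9.6  -0.78] rot [-0.005 -0.003  0.   ] | pos [ 0.5611 -0.3706  0.1706] t 11.35 F [ 0.2  1.  -1.7] op 0.091
```

View pics/p6_wrist.png

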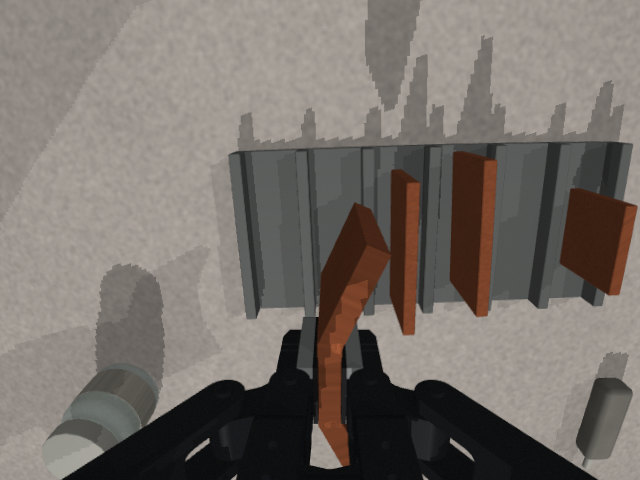

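View pics/p6_top.png

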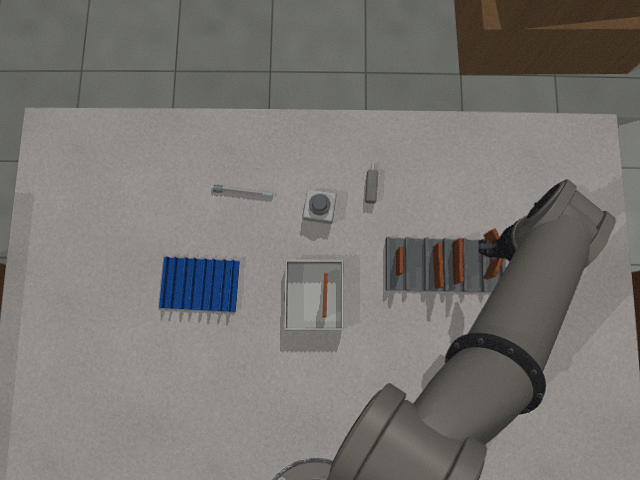

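Warped plate held; bin unmoved with the chipped plate at (325,295).

Emit:
servo_tool --slide '[[39.7,-9.6,-0.8],[39.7,-9.6,-0.8],[39.7,-9.6,-0.8],[39.7,-9.6,-0.8],[39.7,-9.6,-0.8],[39.7,-9.6,-0.8],[39.7,-9.6,-0.8],[39.7,-9.6,-0.8],[39.7,-9.6,-0.8],[39.7,-9.6,-0.8],[39.7,-9.6,-0.8]]' --delta_rot '[[0,0,0],[0,0,0],[0,0,0],[0,0,0],[0,0,0],[0,0,0],[0,0,0],[0,0,0],[0,0,0],[0,0,0],[0,0,0]]'

```text
clock: 12.45
eef_pos: [0.4831, 0.028, 0.1803]
tool_rot: [0.723, 0.691, -0.001, -0.001]
wrist_force: [-0.1, -0.8, -1.5]
opening: 0.089
```

```bash
python3 look.py p7 wrist
python3 - <<'E'
from h import *
from plant import robot
mv(robot.state(),[.4827,.03,.06],87.5)
E
```

```text
[0.48312817 0.02800999 0.1803447 ] 0.08943742912229137
slide [ 0.25 -0.03 12.05] rot [-0.004  0.    -0.003] | pos [0.4833 0.0274 0.1805] t 12.5 F [-0.2 -0.2 -1.6] op 0.086
```

View pics/p7_wrist.png

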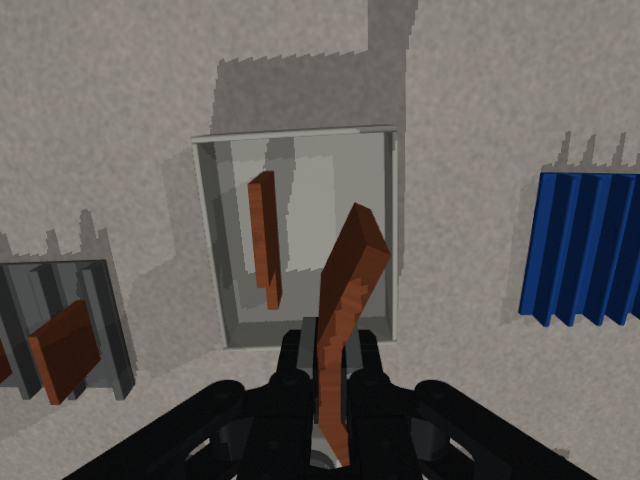

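Emit:
servo_tool --slide '[[0.2,0,4],[0.2,0,8],[0.2,0,11],[0.2,0,12],[0.2,0,12]]' --delta_rot '[[0,0,0],[0,0,0],[0,0,0],[0,0,0],[0,0,0]]'

```text
clock: 13.0
eef_pos: [0.4825, 0.0297, 0.06]
tool_rot: [0.723, 0.69, -0.002, -0.002]
wrist_force: [0.9, 0.0, -1.0]
opening: 0.09
```

Emit:
servo_tool --slide '[[0,0,0],[0,0,0],[0,0,0],[0,0,-1],[0,0,-4],[0,0,-8],[0,0,-12],[0,0,-14],[0,0,-14]]' --delta_rot '[[0,0,0],[0,0,0],[0,0,0],[0,0,0],[0,0,0],[0,0,0],[0,0,0],[0,0,0],[0,0,0]]' --grip 0.27

```text
clock: 13.9
eef_pos: [0.4856, 0.0317, 0.2051]
tool_rot: [0.722, 0.691, 0.003, 0.0]
wrist_force: [0.6, 0.5, -0.4]
opening: 0.269
```

```bash
python3 look.py p8 wrist
python3 - <<'E'
from h import *
from plant import robot
mv(robot.state(),[.5645,-.320,.13],89.5)
mv(robot.state(),[.5645,-.1848,.13],91)
E
```

```text
[0.48562811 0.03166007 0.20510799] 0.2693592571406253
slide [-34.8    9.52   7.22] rot [ 0.001 -0.003 -0.035] | pos [0.4845 0.0316 0.2032] t 13.95 F [ 0.6 -0.2  0.4] op 0.269
slide [-21.3    8.93   7.26] rot [ 0.001 -0.003 -0.061] | pos [0.4845 0.0316 0.2032] t 13.95 F [ 0.6 -0.2  0.4] op 0.269
```

View pics/p8_wrist.png

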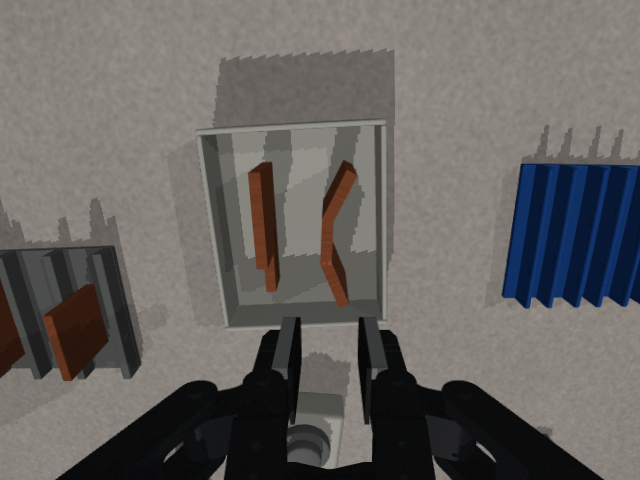

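Both faulty plates stand in the bin at u≈263 and u≈333. Next the short plate.

Emit:
servo_tool --slide '[[-21.3,8.9,0],[-21.3,8.9,0],[-21.3,8.9,0],[-21.3,8.9,0],[-21.3,8.9,4],[-21.3,8.9,7.2],[-21.3,8.9,7.2],[-21.3,8.9,7.2],[-21.3,8.9,7.2]]' --delta_rot '[[0,0,-0.061],[0,0,-0.061],[0,0,-0.061],[0,0,-0.061],[0,0,-0.061],[0,0,-0.061],[0,0,-0.061],[0,0,-0.061],[0,0,-0.061]]'

```text
clock: 14.85
eef_pos: [0.5637, -0.1846, 0.1299]
tool_rot: [0.701, 0.714, 0.0, -0.001]
wrist_force: [0.7, 0.1, 0.8]
opening: 0.268
```

```bash
python3 look.py p9 wrist
python3 - <<'E'
from h import *
from plant import robot
mv(robot.state(),[.5645,-.1848,.054],91)
E
```

```text
[ 0.56370305 -0.1845884   0.12987824] 0.26840078300030185
slide [-0.03  0.06  7.62] rot [-0.    -0.001  0.001] | pos [ 0.5639 -0.1846  0.1302] t 14.9 F [-0.2  0.2  0. ] op 0.27
```

View pics/p9_wrist.png

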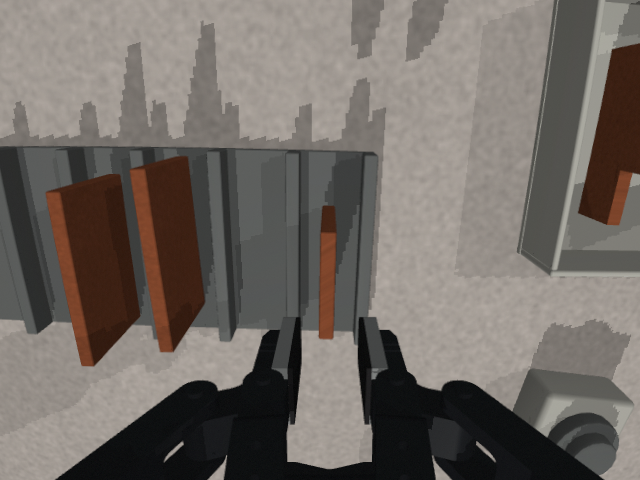

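The short plate is centred between the fingers (u≈328). Grasping it.

Emit:
servo_tool --slide '[[0,0.1,2],[0,0.1,4],[0,0.1,6],[0,0.1,7.6],[0,0.1,7.6],[0,0.1,7.6]]' --delta_rot '[[0,0,0],[0,0,0],[0,0,0],[0,0,0],[0,0,0],[0,0,0]]'

```text
clock: 15.5
eef_pos: [0.5642, -0.1851, 0.0533]
tool_rot: [0.701, 0.713, -0.0, -0.001]
wrist_force: [0.3, -0.4, 1.1]
opening: 0.269
```

Emit:
servo_tool --slide '[[0,0,0],[0,0,0],[0,0,0],[0,0,0],[0,0,0]]' --delta_rot '[[0,0,0],[0,0,0],[0,0,0],[0,0,0],[0,0,0]]' --grip 0

```text
clock: 16.0
eef_pos: [0.5646, -0.1854, 0.0537]
tool_rot: [0.701, 0.713, 0.0, -0.001]
wrist_force: [-0.4, 0.7, 7.2]
opening: 0.093
```

Emit:
servo_tool --slide '[[0,0,-2],[0,0,-5],[0,0,-9],[0,0,-12],[0,0,-12],[0,0,-12]]' --delta_rot '[[0,0,0],[0,0,0],[0,0,0],[0,0,0],[0,0,0],[0,0,0]]'

```text
clock: 16.6
eef_pos: [0.5642, -0.1852, 0.1731]
tool_rot: [0.701, 0.713, -0.0, -0.001]
wrist_force: [-0.3, 0.1, -1.4]
opening: 0.086
```

```bash
python3 look.py p10 top 
python3 - <<'E'
from h import *
from plant import robot
mv(robot.state(),[.483,.007,.18],90)
s,c=pickle.load(open("p10_top.pkl","rb"));print(rects(c,mask(c,"brick"),.066))
E
```

```text
[ 0.56417691 -0.1852441   0.1730503 ] 0.08628076461646501
slide [19.33 -7.72 -0.74] rot [-0.004 -0.002  0.017] | pos [ 0.5635 -0.1849  0.1719] t 16.65 F [-0.4  0.1 -0. ] op 0.094
[(481.3, -16.7, 93.0, 6.1, -1.5), (483.6, 35.5, 95.4, 20.7, -5.9)]
```

View pics/p10_top.png

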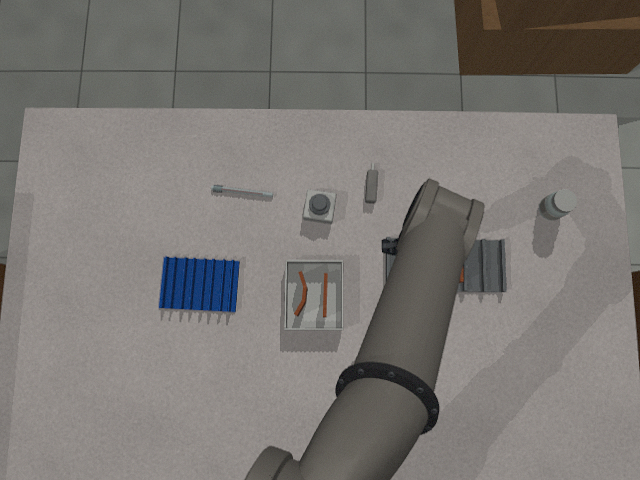

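Emit:
servo_tool --slide '[[19.3,-7.7,-0.7],[19.3,-7.7,-0.7],[19.3,-7.7,-0.7],[19.3,-7.7,-0.7],[19.3,-7.7,-0.7],[19.3,-7.7,-0.7],[19.3,-7.7,-0.7]]' --delta_rot '[[0,0,0.017],[0,0,0.017],[0,0,0.017],[0,0,0.017],[0,0,0.017],[0,0,0.017],[0,0,0.017]]'

```text
clock: 17.35
eef_pos: [0.4837, 0.0052, 0.1794]
tool_rot: [0.707, 0.707, -0.001, -0.001]
wrist_force: [0.2, -0.9, -0.7]
opening: 0.088
```

```bash
python3 look.py p11 wrist
python3 - <<'E'
from h import *
from plant import robot
mv(robot.state(),[.483,.007,.088],90)
E
```

```text
[0.48373029 0.00518341 0.17938621] 0.0879912065823764
slide [ 0.23 -0.07  9.15] rot [-0.003 -0.    -0.002] | pos [0.484  0.0046 0.1795] t 17.4 F [ 0.1  0.6 -1. ] op 0.091
```

View pics/p11_wrist.png

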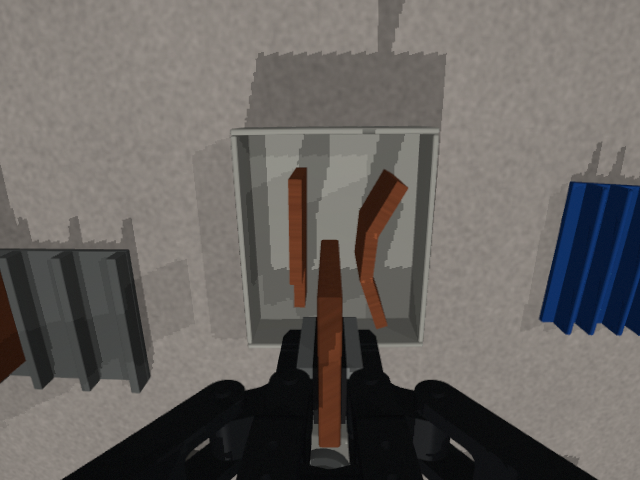

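Emit:
servo_tool --slide '[[0.2,-0.1,4],[0.2,-0.1,7],[0.2,-0.1,9.1],[0.2,-0.1,9.1],[0.2,-0.1,9.1]]' --delta_rot '[[0,0,0],[0,0,0],[0,0,0],[0,0,0],[0,0,0]]'

```text
clock: 17.9
eef_pos: [0.4828, 0.0068, 0.089]
tool_rot: [0.708, 0.706, -0.001, -0.001]
wrist_force: [-0.5, -0.4, -0.7]
opening: 0.091
```

Emit:
servo_tool --slide '[[0,0,0],[0,0,0],[0,0,0],[0,0,-1],[0,0,-4],[0,0,-8],[0,0,-11],[0,0,-11],[0,0,-11]]' --delta_rot '[[0,0,0],[0,0,0],[0,0,0],[0,0,0],[0,0,0],[0,0,0],[0,0,0],[0,0,0],[0,0,0]]' --grip 0.27

```text
clock: 18.8
eef_pos: [0.4831, 0.0086, 0.2]
tool_rot: [0.707, 0.707, 0.001, -0.001]
wrist_force: [-0.8, 0.4, -1.1]
opening: 0.269
```

```bash
python3 look.py p12 wrist
python3 - <<'E'
from h import *
from plant import robot
mv(robot.state(),[.5645,-.320,.13],89.5)
E
```

```text
[0.4831235  0.00858158 0.20002709] 0.2689424642358599
slide [-32.86   8.22   6.82] rot [-0.003 -0.002  0.009] | pos [0.4824 0.0085 0.199 ] t 18.85 F [-0.8  0.4 -1. ] op 0.27
```

View pics/p12_wrist.png

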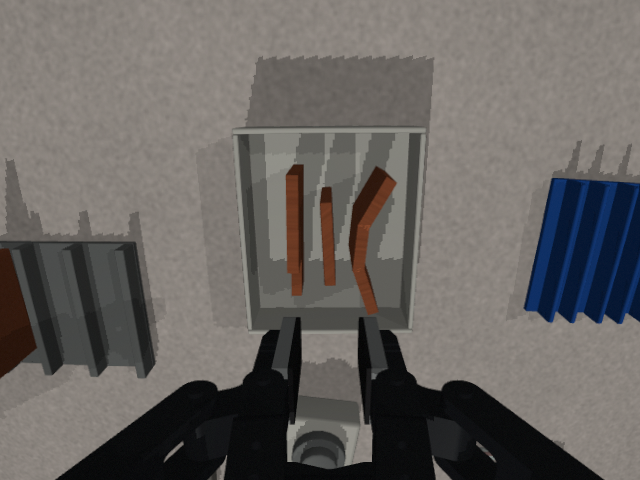

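All three faulty plates stand in the bin (u≈295, 328, 365). Now sound plate 1 at y=-0.320.

Emit:
servo_tool --slide '[[-32.9,8.2,0],[-32.9,8.2,0],[-32.9,8.2,0],[-32.9,8.2,0],[-32.9,8.2,0],[-32.9,8.2,0],[-32.9,8.2,3],[-32.9,8.2,6.8],[-32.9,8.2,6.8],[-32.9,8.2,6.8],[-32.9,8.2,6.8]]' --delta_rot '[[0,0,0.009],[0,0,0.009],[0,0,0.009],[0,0,0.009],[0,0,0.009],[0,0,0.009],[0,0,0.009],[0,0,0.009],[0,0,0.009],[0,0,0.009],[0,0,0.009]]'

```text
clock: 19.95
eef_pos: [0.5655, -0.3199, 0.1316]
tool_rot: [0.71, 0.704, -0.0, -0.001]
wrist_force: [0.5, 0.1, 0.2]
opening: 0.267
```

```bash
python3 look.py p13 wrist
python3 - <<'E'
from h import *
from plant import robot
mv(robot.state(),[.5645,-.320,.054],89.5)
E
```

```text
[ 0.56550021 -0.31987277  0.13162305] 0.2673005297493332
slide [-0.01 -0.13  7.81] rot [-0.001 -0.001  0.001] | pos [ 0.5658 -0.32    0.1321] t 20.0 F [0.6 0.7 0.6] op 0.27
```

View pics/p13_wrist.png

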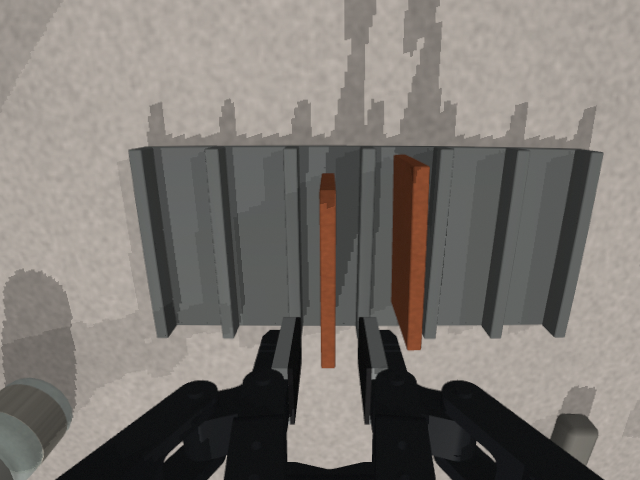

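Emit:
servo_tool --slide '[[0,-0.1,2],[0,-0.1,4],[0,-0.1,6],[0,-0.1,7.7],[0,-0.1,7.7],[0,-0.1,7.7]]' --delta_rot '[[0,0,0],[0,0,0],[0,0,0],[0,0,0],[0,0,0],[0,0,0]]'

```text
clock: 20.6
eef_pos: [0.564, -0.3204, 0.0541]
tool_rot: [0.71, 0.704, -0.0, -0.001]
wrist_force: [0.7, -0.5, 0.5]
opening: 0.27
```

Emit:
servo_tool --slide '[[0,0,0],[0,0,0],[0,0,0],[0,0,0],[0,0,0]]' --delta_rot '[[0,0,0],[0,0,0],[0,0,0],[0,0,0],[0,0,0]]' --grip 0 --force 40

```text
clock: 21.1
eef_pos: [0.5644, -0.3209, 0.0547]
tool_rot: [0.71, 0.704, -0.0, -0.0]
wrist_force: [-1.1, 1.5, 6.1]
opening: 0.085
```

Emit:
servo_tool --slide '[[0,0,-2],[0,0,-5],[0,0,-9],[0,0,-13],[0,0,-13],[0,0,-13]]' --delta_rot '[[0,0,0],[0,0,0],[0,0,0],[0,0,0],[0,0,0],[0,0,0]]'

```text
clock: 21.7
eef_pos: [0.5641, -0.3207, 0.1842]
tool_rot: [0.71, 0.704, -0.0, -0.001]
wrist_force: [0.2, 0.5, -2.0]
opening: 0.088
```

```bash
python3 look.py p14 wrist
python3 - <<'E'
from h import *
from plant import robot
s,c=pickle.load(open("p14_wrist.pkl","rb"))
mv(robot.state(),[.5086,.347,.18],87.8)
E
```

```text
[ 0.5640982  -0.320724    0.18418563] 0.08820588180288655
slide [66.66 -6.05  0.42] rot [-0.004 -0.002  0.03 ] | pos [ 0.5633 -0.3201  0.1827] t 21.75 F [-1.2  0.5 -1.5] op 0.086
```

View pics/p14_wrist.png

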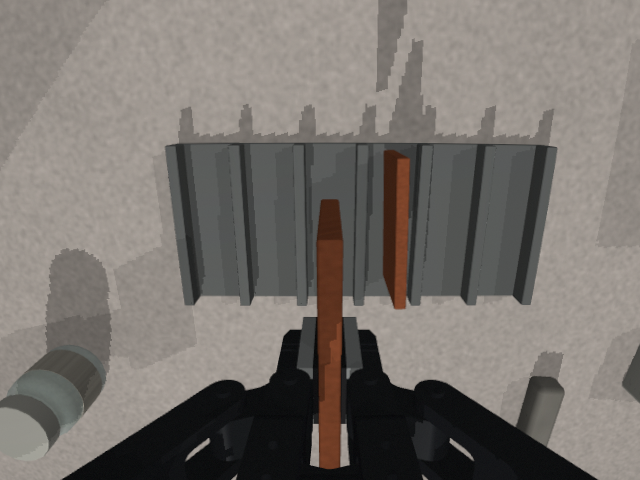

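Emit:
servo_tool --slide '[[66.7,-6,0],[66.7,-6,0],[66.7,-6,0],[66.7,-6,0],[66.7,-6,0],[66.7,-6,0],[66.7,-6,0],[66.7,-6,0],[66.7,-6,0],[66.7,-6,0],[66.7,-6,0],[66.7,-6,0],[66.7,-6,0],[66.7,-6,4],[66.7,-6,7],[66.7,-6,7],[66.7,-6,7]]' --delta_rot '[[0,0,0.03],[0,0,0.03],[0,0,0.03],[0,0,0.03],[0,0,0.03],[0,0,0.03],[0,0,0.03],[0,0,0.03],[0,0,0.03],[0,0,0.03],[0,0,0.03],[0,0,0.03],[0,0,0.03],[0,0,0.03],[0,0,0.03],[0,0,0.03],[0,0,0.03]]'

```text
clock: 23.45
eef_pos: [0.509, 0.3455, 0.1132]
tool_rot: [0.721, 0.693, -0.002, -0.001]
wrist_force: [0.9, 0.3, -0.9]
opening: 0.084
```

```bash
python3 look.py p15 wrist top
python3 - <<'E'
from h import *
from plant import robot
mv(robot.state(),[.5086,.347,.0545],87.8)
E
```

```text
[0.51009872 0.3458711  0.11466797] 0.08455822669640752
slide [ 0.06 -0.2   6.1 ] rot [-0.001 -0.002 -0.002] | pos [0.5107 0.3462 0.1155] t 23.55 F [ 0.2  0.5 -1.5] op 0.09
```

View pics/p15_wrist.png

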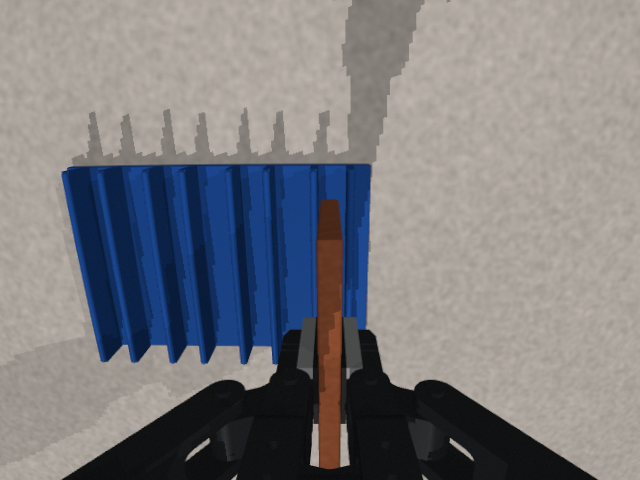

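View pics/p15_top.png

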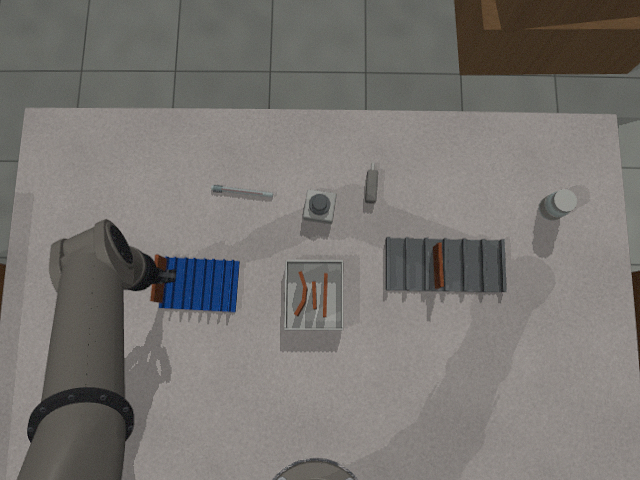

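The plate's bottom (u≈330) lies midway between the slot 3 ribs (u≈316 and 348). Descending.

Emit:
servo_tool --slide '[[0.1,-0.2,1],[0.1,-0.2,2.2],[0.1,-0.2,3],[0.1,-0.2,4],[0.1,-0.2,5],[0.1,-0.2,5.9],[0.1,-0.2,5.9],[0.1,-0.2,5.9]]' --delta_rot '[[0,0,0],[0,0,0],[0,0,0],[0,0,0],[0,0,0],[0,0,0],[0,0,0],[0,0,0]]'

```text
clock: 24.35
eef_pos: [0.5074, 0.348, 0.0548]
tool_rot: [0.721, 0.693, -0.001, -0.001]
wrist_force: [-1.0, -1.5, -2.2]
opening: 0.082
```

Emit:
servo_tool --slide '[[0,0,0],[0,0,0],[0,0,0],[0,0,-1],[0,0,-4],[0,0,-8],[0,0,-12],[0,0,-14],[0,0,-14]]' --delta_rot '[[0,0,0],[0,0,0],[0,0,0],[0,0,0],[0,0,0],[0,0,0],[0,0,0],[0,0,0],[0,0,0]]' --grip 0.25

```text
clock: 25.25
eef_pos: [0.5098, 0.349, 0.1999]
tool_rot: [0.721, 0.693, 0.003, -0.001]
wrist_force: [0.2, -0.3, 0.1]
opening: 0.255
```

```bash
python3 look.py p16 wrist side
python3 - <<'E'
from h import *
from plant import robot
mv(robot.state(),[.5535,-.2742,.2],91.6)
E
```

```text
[0.50861087 0.34848467 0.19758312] 0.24939325889700692
slide [-62.     6.99  -0.55] rot [-0.002 -0.002 -0.067] | pos [0.5077 0.348  0.1959] t 25.35 F [-0.6 -0.6  0.1] op 0.252
```

View pics/p16_wrist.png

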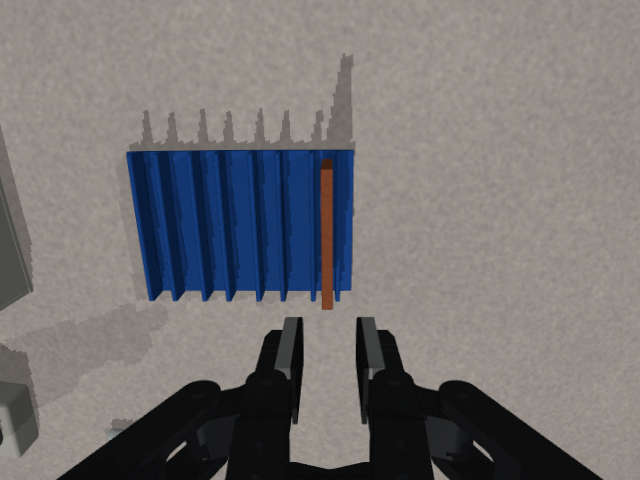

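View pics/p16_side.png

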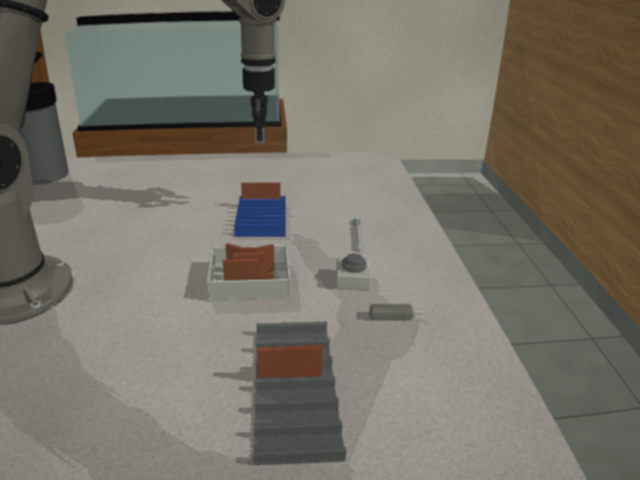

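Plate 1 stands upright in slot 3 (wrist u≈327; side view (261,190)). Now sound plate 2.

Emit:
servo_tool --slide '[[-62,7,0],[-62,7,0],[-62,7,0],[-62,7,0],[-62,7,0],[-62,7,0],[-62,7,0],[-62,7,0],[-62,7,0],[-62,7,0],[-62,7,0],[-62,7,0],[-62,7,3],[-62,7,6.8],[-62,7,6.8],[-62,7,6.8],[-62,7,6.8]]' --delta_rot '[[0,0,-0.067],[0,0,-0.067],[0,0,-0.067],[0,0,-0.067],[0,0,-0.067],[0,0,-0.067],[0,0,-0.067],[0,0,-0.067],[0,0,-0.067],[0,0,-0.067],[0,0,-0.067],[0,0,-0.067],[0,0,-0.067],[0,0,-0.067],[0,0,-0.067],[0,0,-0.067],[0,0,-0.067]]' --grip 0.27

```text
clock: 27.05
eef_pos: [0.5543, -0.2737, 0.1277]
tool_rot: [0.697, 0.717, -0.0, -0.001]
wrist_force: [0.8, -0.7, 0.2]
opening: 0.271
```

```bash
python3 look.py p17 wrist
python3 - <<'E'
from h import *
from plant import robot
mv(robot.state(),[.5535,-.2742,.0545],91.6)
E
```

```text
[ 0.55432291 -0.27374073  0.12765821] 0.2710597081374992
slide [-0.04 -0.11  7.35] rot [-0.001 -0.001  0.002] | pos [ 0.5546 -0.2738  0.128 ] t 27.1 F [ 0.2 -0.9 -0.2] op 0.27
```

View pics/p17_wrist.png

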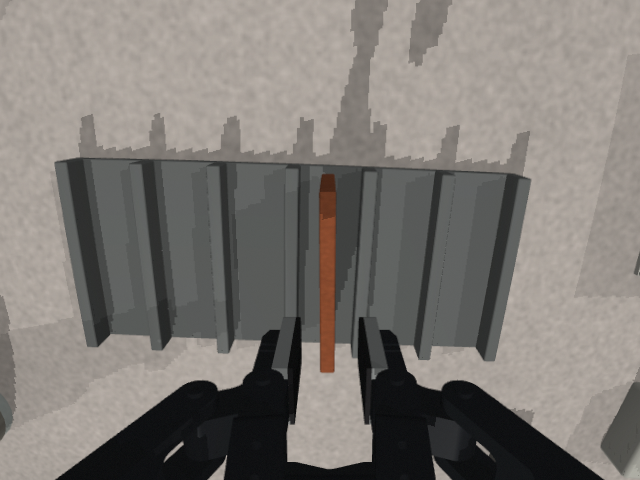

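Centred and parallel (u≈327). Grasping.

Emit:
servo_tool --slide '[[0,-0.1,2],[0,-0.1,4],[0,-0.1,6],[0,-0.1,7.3],[0,-0.1,7.3],[0,-0.1,7.3]]' --delta_rot '[[0,0,0],[0,0,0],[0,0,0],[0,0,0],[0,0,0],[0,0,0]]'

```text
clock: 27.7
eef_pos: [0.5529, -0.2743, 0.0544]
tool_rot: [0.697, 0.717, -0.0, -0.001]
wrist_force: [-0.0, -0.1, -0.1]
opening: 0.273
```

Emit:
servo_tool --slide '[[0,0,0],[0,0,0],[0,0,0],[0,0,0],[0,0,0]]' --delta_rot '[[0,0,0],[0,0,0],[0,0,0],[0,0,0],[0,0,0]]' --grip 0

```text
clock: 28.2
eef_pos: [0.5532, -0.2747, 0.0548]
tool_rot: [0.697, 0.717, -0.0, -0.0]
wrist_force: [-0.8, 0.8, 5.9]
opening: 0.087
```

Emit:
servo_tool --slide '[[0,0,-2],[0,0,-5],[0,0,-9],[0,0,-13],[0,0,-13],[0,0,-13]]' --delta_rot '[[0,0,0],[0,0,0],[0,0,0],[0,0,0],[0,0,0],[0,0,0]]'

```text
clock: 28.8
eef_pos: [0.5529, -0.2743, 0.1842]
tool_rot: [0.697, 0.717, 0.0, -0.001]
wrist_force: [-0.1, -0.1, -1.1]
opening: 0.085
```

```bash
python3 - <<'E'
from h import *
from plant import robot
mv(robot.state(),[.505,.2577,.18],87.8)
E
```

```text
slide [53.31 -3.28  0.49] rot [-0.001 -0.001  0.067] | pos [ 0.5529 -0.2743  0.1842] t 28.8 F [-0.1 -0.1 -1.1] op 0.085
```

Emit:
servo_tool --slide '[[53.3,-3.3,0],[53.3,-3.3,0],[53.3,-3.3,0],[53.3,-3.3,0],[53.3,-3.3,0],[53.3,-3.3,0],[53.3,-3.3,0],[53.3,-3.3,0],[53.3,-3.3,0],[53.3,-3.3,0],[53.3,-3.3,0],[53.3,-3.3,4],[53.3,-3.3,7],[53.3,-3.3,7],[53.3,-3.3,7]]' --delta_rot '[[0,0,0.067],[0,0,0.067],[0,0,0.067],[0,0,0.067],[0,0,0.067],[0,0,0.067],[0,0,0.067],[0,0,0.067],[0,0,0.067],[0,0,0.067],[0,0,0.067],[0,0,0.067],[0,0,0.067],[0,0,0.067],[0,0,0.067]]'

```text
clock: 30.3
eef_pos: [0.5037, 0.2568, 0.1134]
tool_rot: [0.721, 0.693, -0.002, -0.001]
wrist_force: [0.8, 0.2, -0.1]
opening: 0.085
```

```bash
python3 look.py p18 wrist
python3 - <<'E'
from h import *
from plant import robot
mv(robot.state(),[.505,.2577,.0545],87.8)
E
```

```text
[0.50372785 0.25677122 0.11335049] 0.08530934626291822
slide [0.05 0.04 6.  ] rot [-0.003 -0.001 -0.001] | pos [0.5047 0.2572 0.1145] t 30.35 F [ 0.2  0.7 -1.1] op 0.086
```

View pics/p18_wrist.png

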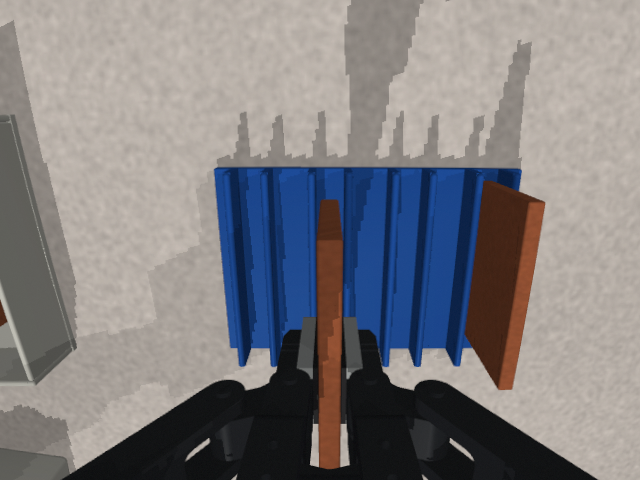

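Ribs of slot 1 at u≈314 and 347, with the plate's bottom at u≈330, so it is centred. Lowering.

Emit:
servo_tool --slide '[[0,0,1],[0,0,2.2],[0,0,3],[0,0,4],[0,0,5],[0,0,5.8],[0,0,5.8],[0,0,5.8]]' --delta_rot '[[0,0,0],[0,0,0],[0,0,0],[0,0,0],[0,0,0],[0,0,0],[0,0,0],[0,0,0]]'

```text
clock: 31.15
eef_pos: [0.5042, 0.2576, 0.0558]
tool_rot: [0.721, 0.693, -0.001, -0.001]
wrist_force: [0.5, -0.2, -0.8]
opening: 0.088
```

Emit:
servo_tool --slide '[[0,0,0],[0,0,0],[0,0,0],[0,0,-1],[0,0,-4],[0,0,-8],[0,0,-12],[0,0,-14],[0,0,-14]]' --delta_rot '[[0,0,0],[0,0,0],[0,0,0],[0,0,0],[0,0,0],[0,0,0],[0,0,0],[0,0,0],[0,0,0]]' --grip 0.25

```text
clock: 32.05
eef_pos: [0.5066, 0.2583, 0.2004]
tool_rot: [0.721, 0.693, 0.003, -0.001]
wrist_force: [-0.0, 0.4, -0.5]
opening: 0.253
```

```bash
python3 look.py p19 wrist side top
python3 - <<'E'
from h import *
from plant import robot
mv(robot.state(),[.64,.0,.22],90)
E
```

```text
[0.50458379 0.25762868 0.19681028] 0.24913686858628753
slide [-25.19  14.57  -2.49] rot [-0.004 -0.001 -0.039] | pos [0.5041 0.2574 0.1959] t 32.2 F [-0.3 -0.3 -0.7] op 0.248
```

View pics/p19_wrist.png

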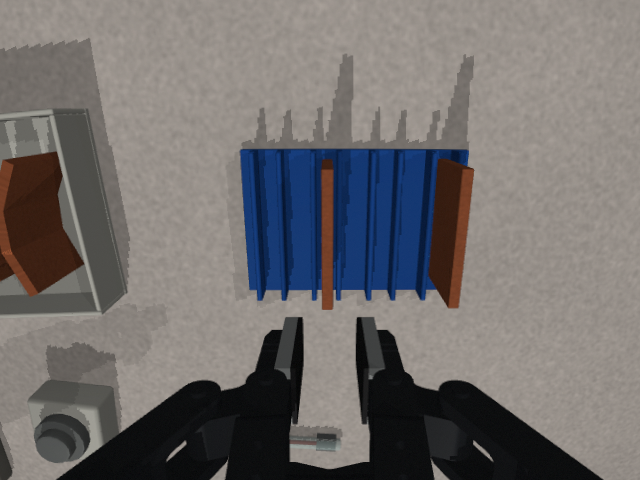

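View pics/p19_side.png

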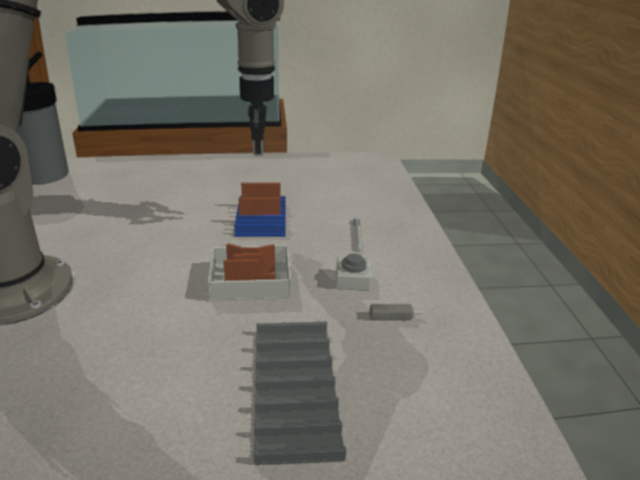

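View pics/p19_top.png

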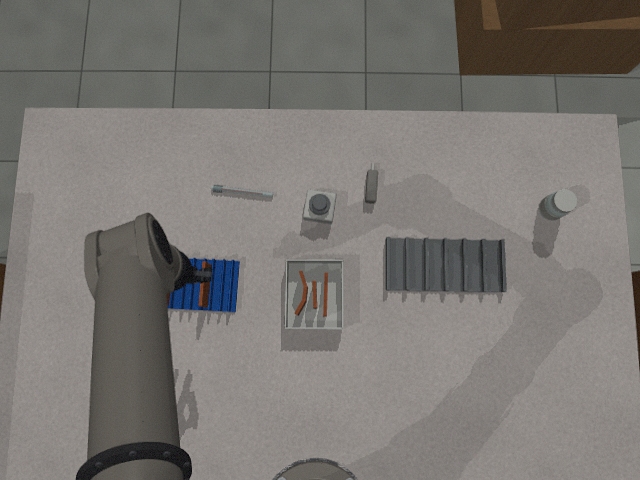

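All sorted: plates in slots 1 and 3, three in the bin. I'll check the seating and triangulate the button top.

```bash
python3 - <<'E'
from h import *
s,c=pickle.load(open("p19_wrist.pkl","rb"))
m=mask(c,"brick");m2=m*(cv2.cvtColor(c["color"],cv2.COLOR_RGB2HSV)[...,2]>120).astype(np.uint8)
print(rects(c,m2,.068,s))
d=pickle.load(open("c0.pkl","rb"))
t=d["top"];sd=d["side"]
cv2.imwrite("pics/btn_t.png",cv2.resize(t["color"][180:235,290:350,::-1],None,fx=6,fy=6,interpolation=cv2.INTER_CUBIC))
cv2.imwrite("pics/btn_s.png",cv2.resize(sd["color"][240:300,325:385,::-1],None,fx=6,fy=6,interpolation=cv2.INTER_CUBIC))
a=cv2.imread("pics/btn_t.png");b=cv2.imread("pics/btn_s.png");a=cv2.copyMakeBorder(a,0,360-a.shape[0],0,0,0)
cv2.imwrite("pics/btn.png",cv2.hconcat([a,b]))
E
```

```text
[]
```

View pics/btn.png

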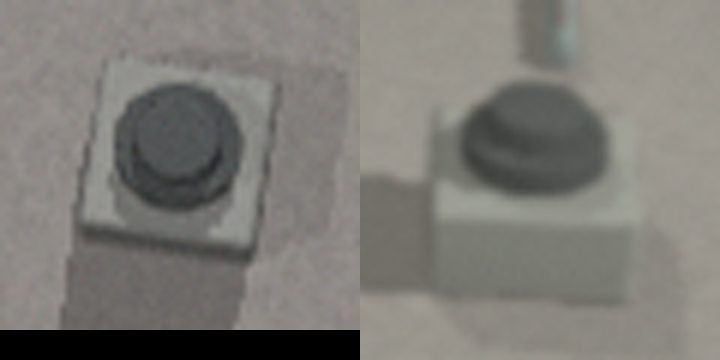

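Emit:
servo_tool --slide '[[-25.2,14.6,-2.5],[-25.2,14.6,-2.5],[-25.2,14.6,-2.5],[-25.2,14.6,-2.5],[-25.2,14.6,-2.5],[-25.2,14.6,-2.5],[-25.2,14.6,-2.5],[-25.2,14.6,-2.5],[-25.2,14.6,-2.5]]' --delta_rot '[[-0.004,0,-0.039],[-0.004,0,-0.039],[-0.004,0,-0.039],[-0.004,0,-0.039],[-0.004,0,-0.039],[-0.004,0,-0.039],[-0.004,0,-0.039],[-0.004,0,-0.039],[-0.004,0,-0.039]]' --grip 0

```text
clock: 33.1
eef_pos: [0.6399, 0.0015, 0.2191]
tool_rot: [0.707, 0.708, 0.0, -0.001]
wrist_force: [0.1, 0.1, 0.9]
opening: -0.003
```

```bash
python3 look.py p20 wrist
```

```text
[0.63990365 0.0015169  0.21909138] -0.0027865213348770377
```

View pics/p20_wrist.png

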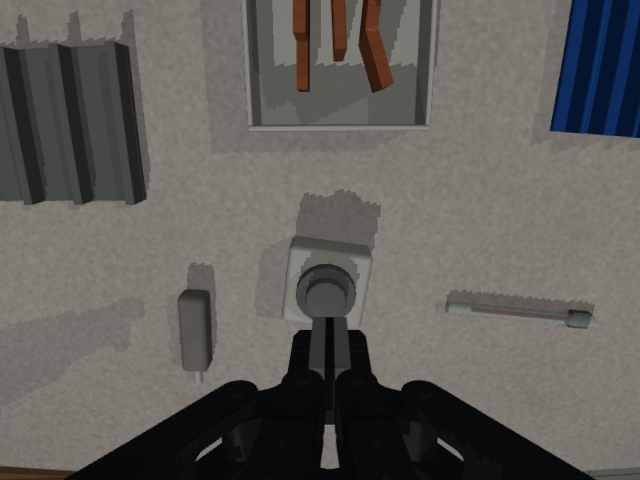

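```bash
python3 - <<'E'
from h import *
d=pickle.load(open("c0.pkl","rb"));s,w=pickle.load(open("p20_wrist.pkl","rb"))
obs=[(d["top"],(319.4,202.6),None),(d["side"],(355.8,257.7),None),(w,(327,292),s)]
A=[];b=[]
for c,uv,st in obs:
    R,t=ext(c,st);o=-R.T@t;p=plane(c,[uv],.0,st)[0]-o;p/=np.linalg.norm(p);M=np.eye(3)-np.outer(p,p);A.append(M);b.append(M@o)
X=np.linalg.lstsq(np.vstack(A),np.hstack(b),rcond=None)[0];print(X)
for c,uv,st in obs:print(proj(c,X,st),uv)
from plant import robot
mv(robot.state(),[X[0],X[1],.10],90)
s2,c=pickle.load(open("p19_wrist.pkl","rb"))
m=mask(c,"brick");hv=cv2.cvtColor(c["color"],cv2.COLOR_RGB2HSV)[...,2];print(np.percentile(hv[m>0],[5,25,50,75,95]))
k=np.where(m[:,315:340].any(1));u=m[160:312,318:337];r=np.where(u.any(1))[0]
print(rects(c,np.where(np.add.outer(np.zeros(480),((np.arange(640)>315)&(np.arange(640)<340)))>0,m,0).astype(np.uint8),.068,s2))
E
```

```text
[ 0.69429834 -0.00081187  0.05089122]
[[318.71686983 202.91566136]] (319.4, 202.6)
[[354.21449767 258.5319634 ]] (355.8, 257.7)
[[325.53822434 297.31106684]] (327, 292)
slide [-0.31  5.44 11.93] rot [-0.001 -0.002  0.003] | pos [0.64   0.002  0.2194] t 33.15 F [-0.1  0.8  0.4] op 0.002
[ 52.  54.  59. 109. 120.]
[(501.4, 257.9, 105.1, 7.2, -2.2)]
```

Emit:
servo_tool --slide '[[-0.3,5.5,2],[-0.3,5.5,6],[-0.3,5.5,10],[-0.3,5.5,13],[-0.3,5.5,14.2],[-0.3,5.5,14.2],[-0.3,5.5,14.2]]' --delta_rot '[[0,0,0],[0,0,0],[0,0,0],[0,0,0],[0,0,0],[0,0,0],[0,0,0]]'

```text
clock: 33.85
eef_pos: [0.6968, -0.0022, 0.08]
tool_rot: [0.707, 0.708, 0.002, 0.001]
wrist_force: [-0.6, 0.4, 0.2]
opening: -0.005
```

```bash
python3 look.py p21 side top; python3 -c "
import cv2
cv2.imwrite('pics/p21z.png',cv2.resize(cv2.imread('pics/p21_side.png')[200:310,290:430],None,fx=5,fy=5,interpolation=cv2.INTER_CUBIC))"
```

```text
[ 0.69722778 -0.0025084   0.08060883] 0.0004508949177210943
```

View pics/p21z.png

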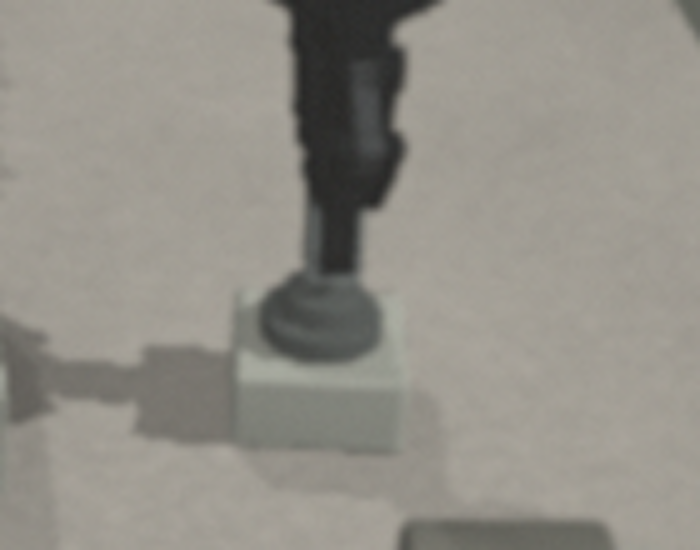

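View pics/p21_top.png

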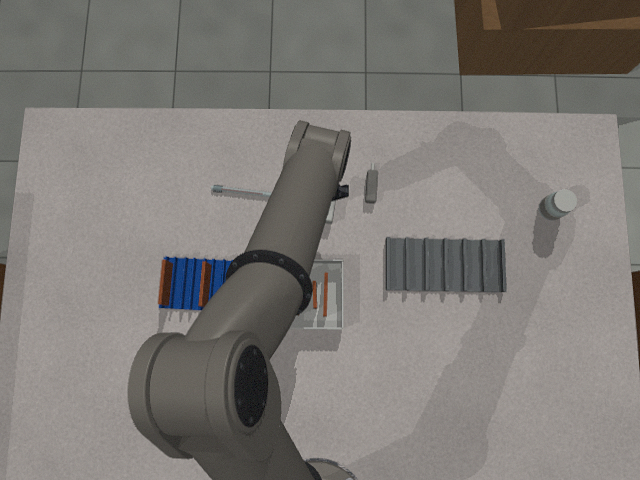

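The fingertip is over the button cap. Pressing down in small steps while watching force.

Emit:
servo_tool --slide '[[0,0,0.3],[0,0,0.6],[0,0,0.9],[0,0,1.1],[0,0,1.1]]' --delta_rot '[[0,0,0],[0,0,0],[0,0,0],[0,0,0],[0,0,0]]'

```text
clock: 34.45
eef_pos: [0.6967, -0.0028, 0.0682]
tool_rot: [0.707, 0.707, 0.001, 0.0]
wrist_force: [-0.3, 0.8, 5.3]
opening: 0.002
```

Emit:
servo_tool --slide '[[0,0,0.2],[0,0,0.4],[0,0,0.4]]' --delta_rot '[[0,0,0],[0,0,0],[0,0,0]]'

```text
clock: 34.75
eef_pos: [0.6969, -0.0028, 0.0677]
tool_rot: [0.707, 0.707, 0.002, -0.0]
wrist_force: [-9.1, 1.9, 29.1]
opening: -0.002
```

Force jumped from 5 N to 29 N, so it has bottomed out. I'll back off in small steps and confirm the spring travel.

Emit:
servo_tool --slide '[[0,0,-0.4],[0,0,-0.4]]' --delta_rot '[[0,0,0],[0,0,0]]'

```text
clock: 34.95
eef_pos: [0.6967, -0.0028, 0.069]
tool_rot: [0.707, 0.707, 0.002, 0.001]
wrist_force: [-0.1, -0.3, 4.3]
opening: -0.002
```

Emit:
servo_tool --slide '[[0,0,-0.2],[0,0,-0.2]]' --delta_rot '[[0,0,0],[0,0,0]]'

```text
clock: 35.15
eef_pos: [0.6967, -0.0028, 0.07]
tool_rot: [0.707, 0.707, 0.001, 0.001]
wrist_force: [1.7, 0.4, 3.6]
opening: 0.003
```

Emit:
servo_tool --slide '[[0,0,-0.2],[0,0,-0.2]]' --delta_rot '[[0,0,0],[0,0,0]]'

```text
clock: 35.35
eef_pos: [0.6964, -0.0028, 0.0717]
tool_rot: [0.707, 0.707, 0.001, 0.0]
wrist_force: [3.4, 0.2, 2.6]
opening: -0.001
```

Emit:
servo_tool --slide '[[0,0,-0.2],[0,0,-0.2]]' --delta_rot '[[0,0,0],[0,0,0]]'

```text
clock: 35.55
eef_pos: [0.6957, -0.0028, 0.0734]
tool_rot: [0.707, 0.707, 0.001, -0.0]
wrist_force: [1.3, 0.9, 1.1]
opening: 0.0
```

The spring force fell gradually (4.3, 3.6, 2.6, 1.1 N), confirming a full press. Retreating for the final look.

Emit:
servo_tool --slide '[[0,0,-3],[0,0,-7],[0,0,-12],[0,0,-15],[-5,0,-16],[-10,0,-16],[-15,0,-16],[-20,0,-16],[-24,0,-16],[-28,0,-16],[-28,0,-16],[-28,0,-16]]' --delta_rot '[[0,0,0],[0,0,0],[0,0,0],[0,0,0],[0,0,0],[0,0,0],[0,0,0],[0,0,0],[0,0,0],[0,0,0],[0,0,0],[0,0,0]]'

```text
clock: 36.75
eef_pos: [0.6943, -0.2843, 0.2319]
tool_rot: [0.708, 0.706, 0.0, -0.001]
wrist_force: [0.5, 0.9, 0.3]
opening: 0.002
```

```bash
python3 look.py p22 top side; python3 - <<'E'
from h import *
s,c=pickle.load(open("p22_top.pkl","rb"))
print(rects(c,mask(c,"brick"),.068),rects(c,mask(c,"blue"),.028),s["joint_velocities"].round(3))
im=c["color"][:,:,::-1]
a=cv2.resize(im[170:340,150:360],(520,420),interpolation=cv2.INTER_CUBIC)
cv2.imwrite("pics/p22z.png",a)
E
```

```text
[ 0.69519262 -0.28223247  0.23200467] -0.00021063720794831401
[(483.0, 5.7, 57.4, 6.6, 0.8), (483.4, -17.6, 92.9, 6.5, -1.5), (485.6, 34.5, 95.3, 20.4, -4.8), (503.4, 250.3, 96.2, 19.3, -2.3), (505.8, 338.4, 97.9, 23.2, -2.1)] [(506.9, 271.8, 174.9, 118.7, 87.5)] [-0.043 -0.008 -0.036  0.001 -0.01  -0.002 -0.003]
```

View pics/p22_top.png

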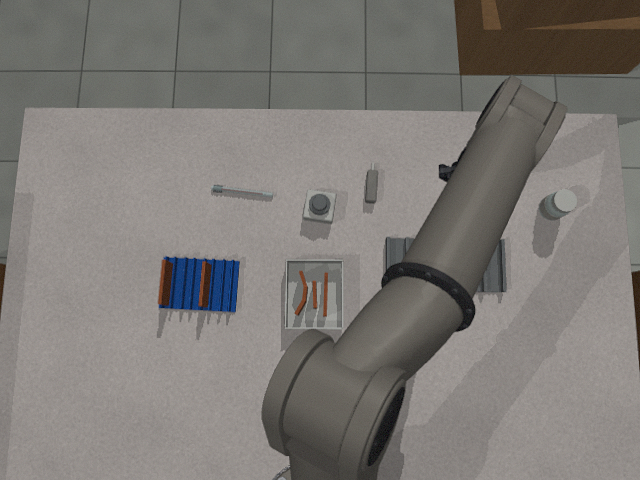

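View pics/p22z.png

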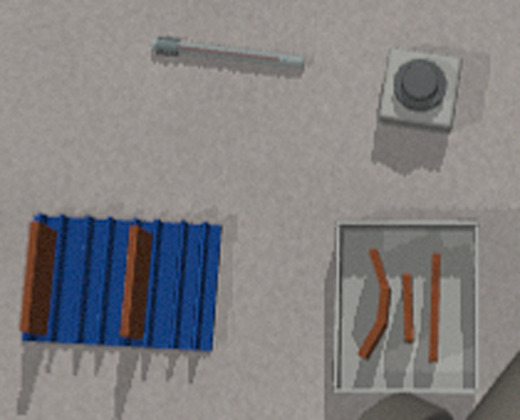

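View pics/p22_side.png

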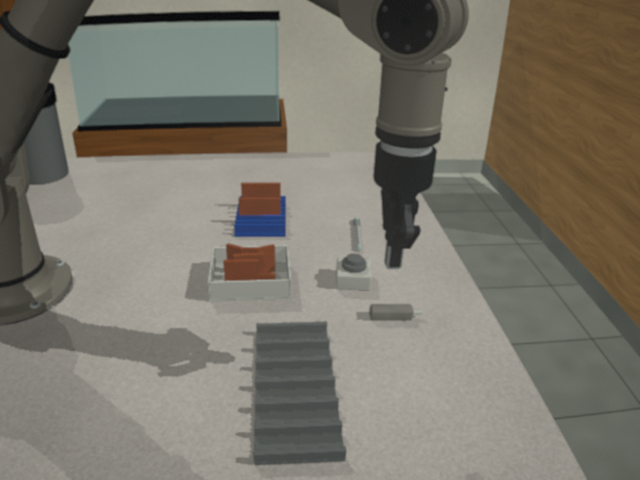

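Everything is as wanted: plates in slots 1 and 3, three in the bin, button up, thermometer and airstone in place. Handing in.

Emit:
servo_tool --slide '[[0,0,0],[0,0,0],[0,0,0],[0,0,0],[0,0,0]]' --delta_rot '[[0,0,0],[0,0,0],[0,0,0],[0,0,0],[0,0,0]]'

```text
clock: 37.35
eef_pos: [0.6959, -0.2828, 0.2333]
tool_rot: [0.707, 0.707, 0.001, 0.0]
wrist_force: [-0.6, -0.3, 0.9]
opening: -0.001
```

```bash
python3 -c "
from plant import robot
print(robot.state()['joint_velocities'].round(4)); print(robot.sign_off())"
```

```text
[ 0.0009  0.0014 -0.0003 -0.0007 -0.0004  0.0005  0.0013]
the job is handed in; nothing more can be done
None
```

The job is handed in at about 37 s of the 210 s allowed; the hand-in gave no verdict.

- **Plates:** There were two sound plates, now standing on edge in cassette slots 1 and 3. The three faulty ones (short, chipped and warped) are standing inside the reject bin.
- **Button:** I pressed it to its stop. The force rose to about 5 N, then jumped to 29 N at the stop, and fell off gradually as I backed away.
- **Last pictures:** The sound plates are about 2 mm from centre lengthwise and parallel to the slots, and the faulty plates are in the bin. The button cap looks released in the pictures, but I could not read its travel directly. The thermometer, airstone and bin look unmoved, and the arm is clear of everything and at rest.
- **Checks that disagreed or failed:** My button-top height estimate (51 mm) came out about 6 mm below where the finger first met it, so I pressed by force instead. One plate-seating check by brightness mask found nothing; I repeated it by outline, and it matched.

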